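# Turn the stamp tray round and put the baking tools away

## Task

Pack up the pastry bench: the stamp tray has been put into its wooden sleeve back to front, so it will not close; slide it right out, put every biscuit stamp lying on the table into it, turn it end for end and slide it fully home with its pull tab outside. Hang each loose baker's tool by its wire loop on a hook of the rack, and leave the bowls, jar, mug, tin and salt block where they are.

Things in the scene. Friction and masses are not known exactly. Their poses are not given: they have to be found in the camera images.
- sleeve: fixed wooden box sleeve, 164 deep, 88 wide, 63 high; opening 70 wide, 52 high; back closed (inner face at x = +154 mm), front open. Its 5 mm thick base board runs on 181 mm in front of the mouth as an equally wide apron, level with the inner floor. Origin: on the table (apron's underside) below the middle of the mouth; x points into the sleeve, z up
- tray: loose wooden tray 150 long (x), 64 wide, about 0.2 kg: floor 4 thick, sides 5 thick and 30 high, ends 8 thick and 46 high. Origin: centre of its underside, tab not counted. Starts in the sleeve back to front: tab (at its -x end) inside, plain end sticking out 45 to 70. Right way round and fully home, x points into the sleeve, the origin is 75 to 79 inside the mouth, the tab end flush with it
- tray_tab (a point): middle of the outer end face of the tray's pull tab, a wooden block 30 long, 16 wide, 13 to 35 mm above the tray's underside, on the -x end only; 105 mm from the tray's origin along -x, 24 mm up
- stamp_a: turned wooden biscuit stamp, 42 high: round base 38 in diameter and 14 high, tapering to a knob 18 in diameter from 18 to 42 mm; about 0.06 kg. Origin: centre of the underside, z up along the knob. May be absent
- stamp_b: turned wooden biscuit stamp, 42 high: round base 38 in diameter and 14 high, tapering to a knob 18 in diameter from 18 to 42 mm; about 0.06 kg. Origin: centre of the underside, z up along the knob. May be absent
- scraper: baker's tool, 0.07 kg: wooden handle 80 long (x), 16 wide, 14 thick; a rectangular steel blade 60 wide and 48 long at the -x end (to about x = -87); a round wire loop (inside diameter 30, wire 5 thick) at the +x end, centred 57.5 mm from the origin. Origin: centre of the handle's underside; x points to the loop. May be absent
- scraper_loop (a point): centre of the scraper's wire loop
- palette: baker's tool, 0.07 kg: wooden handle 80 long (x), 16 wide, 14 thick; a narrow steel blade 24 wide and 50 long at the -x end (to about x = -87); a round wire loop (inside diameter 30, wire 5 thick) at the +x end, centred 57.5 mm from the origin. Origin: centre of the handle's underside; x points to the loop. May be absent
- palette_loop (a point): centre of the palette's wire loop
- turner: baker's tool, 0.07 kg: wooden handle 80 long (x), 16 wide, 14 thick; a round steel blade 42 in diameter on a short neck at the -x end (to about x = -87); a round wire loop (inside diameter 30, wire 5 thick) at the +x end, centred 57.5 mm from the origin. Origin: centre of the handle's underside; x points to the loop. May be absent
- turner_loop (a point): centre of the turner's wire loop
- rack: fixed rack: a wooden bar 205 up on two posts 284 apart, with three brass hooks 75 apart: an 8 mm rod comes 50 out of the bar towards the robot, nearly level (195 up), then turns up as a 30 mm pin. Origin: on the table below the middle pin; x from pin to bar, y along the bar. A level tool whose loop is lowered over a pin swings down when let go and hangs on the rod
- hook0 (a point): tip of the upright pin of the hook at the rack's -y end, 229 mm above the table
- hook0_hang (a point): where the loop centre of a tool hanging on the hook at the rack's -y end comes to be: 45 mm below the pin's tip and 15 mm behind it (towards the bar), give or take 15 mm
- hook1 (a point): tip of the upright pin of the hook in the middle, 229 mm above the table
- hook1_hang (a point): where the loop centre of a tool hanging on the hook in the middle comes to be: 45 mm below the pin's tip and 15 mm behind it (towards the bar), give or take 15 mm
- hook2 (a point): tip of the upright pin of the hook at the rack's +y end, 229 mm above the table
- hook2_hang (a point): where the loop centre of a tool hanging on the hook at the rack's +y end comes to be: 45 mm below the pin's tip and 15 mm behind it (towards the bar), give or take 15 mm
- bowl_a: bystander, to be left alone: white bowl, radius 45, 42 high. Origin: centre of the underside
- bowl_b: bystander, to be left alone: white bowl, radius 55, 45 high. Origin: centre of the underside
- jar: bystander, to be left alone: glass jar, radius 30, 60 high. Origin: centre of the underside
- mug: bystander, to be left alone: blue mug, radius 36, 85 high. Origin: centre of the underside
- cellar: bystander, to be left alone: wooden salt block 40 x 36 x 40. Origin: centre of the underside
- tin: bystander, to be left alone: round tin, radius 25, 50 high. Origin: centre of the underside

How it is judged:
By the outcome, as a careful person would: the job done as asked, in the order asked, and still so for the second after the job is handed in, with the robot touching nothing.
Of scraper, palette, turner only 1 to 3 are there at a start; the rules pass over those that are not, and their reading is None.
Of stamp_a, stamp_b only 1 to 2 are there at a start; the rules pass over those that are not, and their reading is None.
At some moment in a run one of scraper, palette, turner, stamp_a, stamp_b may be knocked a few centimetres aside while the robot is not near it.
Once in a run the grip may slacken for a moment while it holds something.
It also fails if it takes over 210 s, if anything falls off the work surface, if the arm or the gripper's body presses on something with over 40 N, if the wrist force passes 120 N, or if a joint passes its speed limit or range.

## Robot

A 6-joint arm with a two-finger parallel gripper is mounted at the origin on the work surface. World frame = base frame: x ahead of the robot, y to its left, z up, the work surface at z = 0. Lengths are in m, angles in rad, forces in N, time in s.
With the tool pointing down it reaches from about 0.3 to 0.875 m from the base axis. Payload 6.4 kg.
Tool frame: the origin (TCP) lies on the front face of the gripper's body, between the roots of the fingers; the fingertips stand 73 mm ahead of it and the grasp point (between the pads) lies ctrl.pinch_z ahead of it (ctrl.pinch_z is the distance from the TCP to the grasp point, in m); z points along the fingers, x is the direction in which the jaws open and shut, and the axes are right-handed (so a half turn about z gives the same grasp; the last joint's range is limited). The gripper opens to 85 mm and grips with 20 to 120 N. Pads are 22 mm wide; open, the fingers measure 114 mm over their backs; the gripper's body (76 mm by 85 mm) begins 54 mm behind the grasp point. The pads swing forward as they close: fully open they stand 13 mm farther back than shut.
Start: joints at [-1.328, 0.181, 1.607, -0, 1.354, -0.206], TCP at [0.25, -0.518, 0.304] pointing down, gripper open.
Joint ranges: [-2.99, 2.99], [-0.89, 2.07], [0.3, 2.58], [-1.14, 4.28], [0, 2.63], [-3.12, 3.12]. Speed limits (rad/s): [2.57, 2.57, 3.01, 3.14, 3.14, 3.14].

## Interface

Orientations are given as a unit quaternion [w, x, y, z].
In Python, from bench import ctrl gives the robot as it stands.
- The arm moves only by the tool move_arm, never from a script. Its argument "rows" is text: rows parted by semicolons, each of 7 numbers parted by spaces: the shift along the tool's x, y, z in cm, then the turn, a rotation vector about the tool's x, y, z in degrees, then the opening, from 0 (shut) to 1 (fully open). In form: x y z rx ry rz grip; .... A call has 1 to 20 rows; each row shifts and turns the commanded pose from where the row before left it, along the tool's axes as they then stand; what a row does not reach is not made up. A row lasts 1/10 s, in which the tool goes at most 50 mm and 8.59 degrees, less where a joint would pass 70% of its speed; a pose out of reach is approached as far as the arm can. A call with a gripper value outside its range is refused whole. The fingers move at their own pace and stop on an object; the grip force is fixed at half the most. Time passes only in rows, so rows that do not move let the fingers close. It gives the time, the measured TCP pose, the force and the opening at its end, in the units of the state.
- ctrl.get_obs(): the state, without advancing time (a new reading comes with each control period).
- ctrl.camera(name): name is "scene" or "top"; returns a dict with "color" (400x640x3 uint8, blue, green, red), "fx", "fy", "cx", "cy" (pixels), "rvec" (rotation vector, rad) and "tvec" (3), from world to camera coordinates, as OpenCV has them. Camera axes: x right, y down, z forward; pixel columns grow to the right and rows downward; lengths in m; the calibration is good to about 2 mm. A picture is of the moment at which its call begins. There is no depth.
- ctrl.hand_in(): hands the job in, once; it reports no verdict.
Trained networks look in the newest picture that a camera, given by its name, has taken for a name from the list of things; names that differ only in an ending like _2 or _b are one class to them, and where a whole thing is asked for, a point or a joint stands for the part that bears it (a point fixed in the world has none). Each returns a list of dicts, best first, with "confidence" (0 to 1); they miss things now and then, are a little off and sometimes report something else, mostly with a low value. They report only what shows in the picture. A call takes as long as a camera call.
- ctrl.look_for(camera, query): "bbox" ([left, top, right, bottom] in pixels, round what is visible of it).
- ctrl.trace(camera, query): "region" (400x640 bool, what is visible of it) and "bbox" ([left, top, right, bottom] in pixels, round what is visible of it).
The state is a dict: "time_s": time; "q": joint angles; "dq": joint speeds; "joint_efforts": joint torques, N m; "eef_pos": TCP position; "eef_rot": TCP orientation; "wrist_force": force on the tool from outside, world axes, zero at the start; "torque": the same for the moment, N m; "opening": opening from 0.0 (shut) to 1.0 (fully open).
Only numpy, scipy, OpenCV 4.12 (cv2) and the standard library are available. Lean on these libraries where they do the work, as an engineer would, in place of code of your own. Each camera call takes 0.05 s, during which the arm holds its last target.

## Working session

There is one attempt and no reset: what is moved stays moved. The work goes in short steps, Python scripts to look and compute and a tool call to move; the robot and the scene stay as the last step left them, time stands still between calls to the robot, and variables do not carry over. Pictures are saved under pics/ and viewed, and the job is handed in when it is done.

Besides the shell and the picture viewer there is one more tool, called after "Call:" as name(argument=value, ...) on one line, values as JSON. move_arm: Moves the arm, as the interface text tells. Its arguments: {"type":"object","properties":{"rows":{"type":"string"}},"required":["rows"]}

```bash
ls; mkdir -p pics; python3 - <<'E'
from bench import ctrl
import cv2
o=ctrl.get_obs(); print(o, ctrl.pinch_z)
for n in ("scene","top"):
    c=ctrl.camera(n); cv2.imwrite(f"pics/{n}0.png",c["color"]); print({k:v for k,v in c.items() if k!="color"})
E
```

```text
pics
{'time_s': 0.0, 'q': array([-1.32829231e+00,  1.81563840e-01,  1.60798910e+00,  1.34910517e-05,
        1.35378175e+00, -2.06289217e-01]), 'dq': array([ 0.00017199, -0.00041429, -0.00053269, -0.00105196,  0.00035802,
       -0.00101171]), 'joint_efforts': array([-1.17136537e-04, -4.44867933e+01, -3.51332724e+01, -2.79846890e-04,
        9.21623869e-03,  2.71312274e-06]), 'eef_pos': array([ 0.24940277, -0.51763543,  0.30298035]), 'eef_rot': array([-6.09390789e-04,  8.46721581e-01, -5.32035531e-01, -6.22381832e-04]), 'wrist_force': array([-0.43055311,  0.03906306, -0.12367747]), 'torque': array([ 0.00996226, -0.02527496,  0.02994427]), 'opening': 0.998263915256347} 0.0539
{'fx': 450.14223737769316, 'fy': 450.14223737769316, 'cx': 318.2384106526354, 'cy': 194.54889397629034, 'rvec': array([ 2.23731184,  1.25163547, -0.41729515]), 'tvec': array([-0.31121839, -0.22793566,  1.48551493])}
{'fx': 500.2589678643692, 'fy': 500.2589678643692, 'cx': 316.8276194552667, 'cy': 199.0897969716981, 'rvec': array([ 2.19009571, -2.12994288,  0.11266676]), 'tvec': array([0.06282305, 0.51571381, 1.47182102])}
```

View pics/scene0.png

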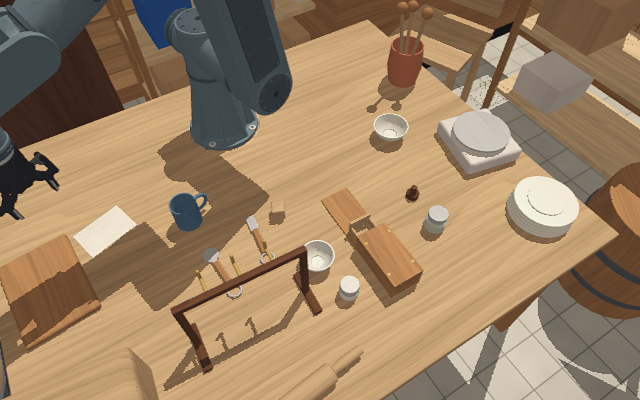

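View pics/top0.png

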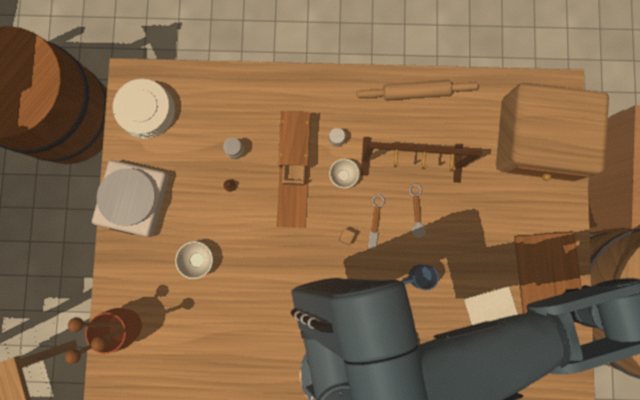

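```bash
cat > h.py <<'E'
from bench import ctrl
import cv2, numpy as np
from scipy.spatial.transform import Rotation as R
def cam(n,save=None):
    c=ctrl.camera(n)
    if save: cv2.imwrite(save,c["color"])
    return c
def K(c): return np.array([[c['fx'],0,c['cx']],[0,c['fy'],c['cy']],[0,0,1]])
def proj(c,P):
    P=np.atleast_2d(np.array(P,float)); return cv2.projectPoints(P,c['rvec'],c['tvec'],K(c),None)[0].reshape(-1,2)
def unp(c,uv,z):
    Rm=cv2.Rodrigues(np.array(c['rvec']))[0]; C=-Rm.T@c['tvec']
    uv=np.atleast_2d(np.array(uv,float)); d=np.c_[(uv[:,0]-c['cx'])/c['fx'],(uv[:,1]-c['cy'])/c['fy'],np.ones(len(uv))]@Rm
    return C+d*((z-C[2])/d[:,2])[:,None]
def tri(c1,u1,c2,u2):
    P=[K(c)@np.c_[cv2.Rodrigues(np.array(c['rvec']))[0],c['tvec']] for c in (c1,c2)]
    X=cv2.triangulatePoints(P[0],P[1],np.array(u1,float).reshape(2,1),np.array(u2,float).reshape(2,1)); return (X[:3]/X[3]).ravel()
def crop(c,box,s,save):
    l,t,r,b=box; cv2.imwrite(save,cv2.resize(c['color'][t:b,l:r],None,fx=s,fy=s,interpolation=cv2.INTER_CUBIC))
def pose():
    o=ctrl.get_obs(); q=o['eef_rot']; Rm=R.from_quat([q[1],q[2],q[3],q[0]])
    return np.array(o['eef_pos']),Rm,o
def delta(p,Rt):
    "tool-frame shift (cm) to world TCP p, rotvec (deg) to Rt"
    p0,R0,o=pose(); return R0.inv().apply(np.array(p)-p0)*100,(R0.inv()*Rt).as_rotvec(degrees=True)
E
python3 - <<'E'
from h import *
t=cam("top"); s=cam("scene")
crop(t,(210,80,510,300),2.6,"pics/t1.png"); crop(s,(150,150,450,390),2.6,"pics/s1.png")
for cn,c in (("top",t),("scene",s)):
  for q in ["sleeve","tray","tray_tab","stamp_a","scraper","palette","turner","scraper_loop","palette_loop","turner_loop","rack","hook0","hook1","hook2","bowl_a","jar","mug","cellar","tin"]:
    r=ctrl.look_for(cn,q)
    print(cn,q,[(np.round(x['bbox']).astype(int).tolist(),round(x['confidence'],2)) for x in r[:3]])
E
```

```text
top sleeve [([279, 111, 308, 228], 0.87)]
top tray [([283, 166, 306, 186], 0.76)]
top tray_tab [([280, 167, 303, 185], 0.7), ([361, 137, 484, 183], 0.61)]
top stamp_a [([329, 159, 359, 190], 0.75), ([409, 197, 426, 238], 0.72), ([223, 178, 239, 193], 0.51)]
top scraper []
top palette [([367, 195, 386, 247], 0.62), ([360, 138, 485, 185], 0.17)]
top turner [([412, 197, 426, 240], 0.81), ([358, 138, 480, 184], 0.24)]
top scraper_loop []
top palette_loop [([368, 198, 384, 246], 0.67), ([328, 160, 358, 189], 0.22)]
top turner_loop [([410, 186, 427, 236], 0.64)]
top rack [([358, 136, 484, 184], 0.9)]
top hook0 [([363, 136, 483, 181], 0.68), ([283, 165, 305, 186], 0.27)]
top hook1 [([363, 136, 483, 181], 0.68), ([283, 165, 305, 186], 0.27)]
top hook2 [([363, 136, 483, 181], 0.68), ([283, 165, 305, 186], 0.27)]
top bowl_a [([174, 242, 211, 280], 0.89), ([328, 159, 360, 190], 0.61)]
top jar [([223, 140, 242, 160], 0.58)]
top mug [([399, 264, 438, 294], 0.83)]
top cellar [([337, 230, 354, 248], 0.53)]
top tin [([328, 129, 345, 153], 0.71)]
scene sleeve [([325, 190, 422, 297], 0.98)]
scene tray
[... 358 characters left out ...]
], 0.63)]
scene palette_loop [([246, 214, 264, 249], 0.79), ([307, 242, 337, 273], 0.57)]
scene turner_loop [([203, 249, 246, 292], 0.96)]
scene rack [([172, 241, 324, 376], 0.92), ([377, 113, 408, 140], 0.24)]
scene hook0 [([248, 212, 265, 254], 0.74), ([171, 239, 322, 370], 0.67)]
scene hook1 [([248, 212, 265, 254], 0.74), ([171, 239, 322, 370], 0.67)]
scene hook2 [([248, 212, 265, 254], 0.74), ([171, 239, 322, 370], 0.67)]
scene bowl_a [([308, 240, 337, 276], 0.97), ([373, 116, 408, 141], 0.89)]
scene jar [([422, 204, 447, 233], 0.74)]
scene mug [([168, 195, 207, 230], 0.95)]
scene cellar [([271, 200, 288, 221], 0.76)]
scene tin [([342, 278, 359, 300], 0.85), ([201, 248, 225, 281], 0.58)]
```

View pics/t1.png

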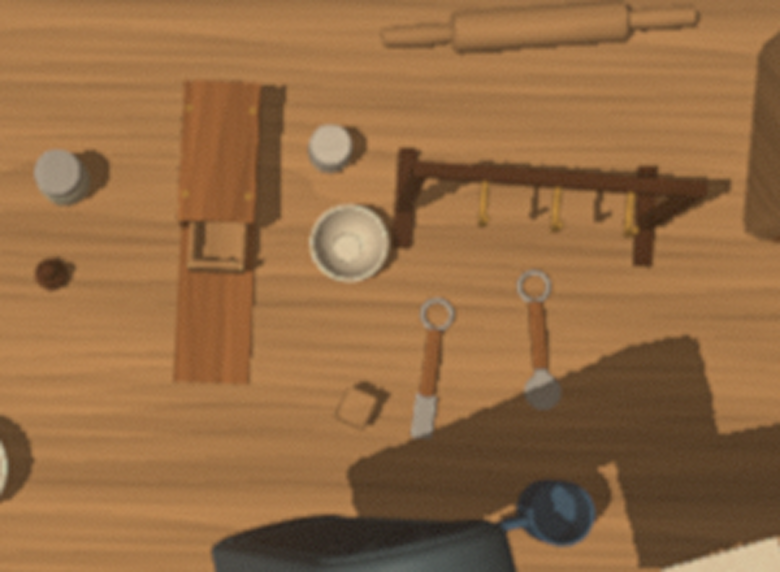

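View pics/s1.png

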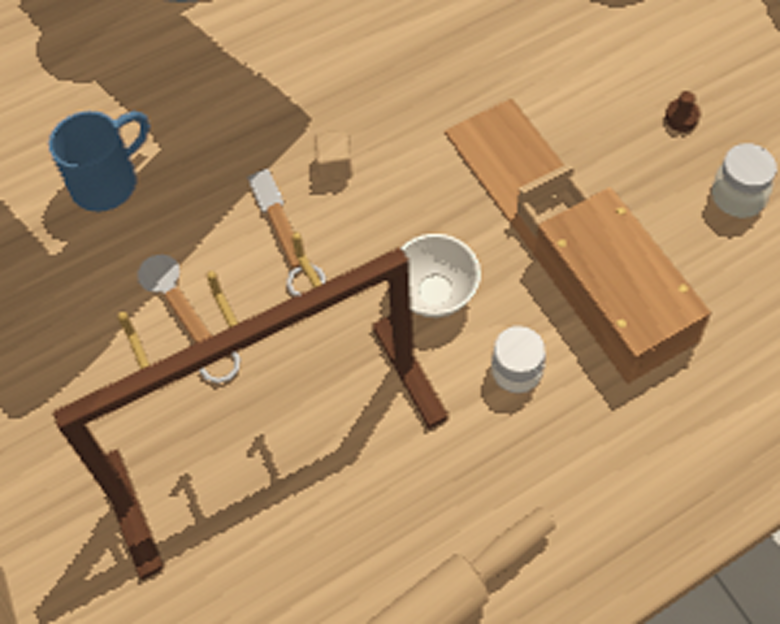

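```bash
cat > fit.py <<'E'
from h import *
from scipy.optimize import least_squares
def fit(pts, x0):
    "pts: list (cam, px, local xyz); pose x,y,yaw"
    def W(p,l): 
        c,s=np.cos(p[2]),np.sin(p[2]); l=np.array(l); return np.array([p[0]+c*l[0]-s*l[1],p[1]+s*l[0]+c*l[1],l[2]])
    f=lambda p: np.concatenate([proj(c,W(p,l))[0]-np.array(u) for c,u,l in pts])
    r=least_squares(f,x0,loss='soft_l1'); return r.x, f(r.x).reshape(-1,2)
E
python3 - <<'E'
from fit import *
t=cam("top"); s=cam("scene")
T=lambda x,y:(210+x/2.6,80+y/2.6); S=lambda x,y:(150+x/2.6,150+y/2.6)
# sleeve: x into sleeve ; +y = left in image?
print("apr",unp(t,[T(174,382),T(249,383)],.005),unp(t,[T(183,80),T(259,81),T(255,221),T(178,220)],.063))
pts=[(t,T(183,80),(.164,.044,.063)),(t,T(259,81),(.164,-.044,.063)),(t,T(255,221),(0,-.044,.063)),(t,T(178,220),(0,.044,.063)),
(t,T(174,382),(-.181,.044,.005)),(t,T(249,383),(-.181,-.044,.005)),
(s,S(709,313),(.164,.044,.063)),(s,S(633,358),(.164,-.044,.063)),(s,S(541,222),(0,-.044,.063)),(s,S(612,190),(0,.044,.063)),(s,S(516,100),(-.181,.044,.005)),(s,S(446,132),(-.181,-.044,.005))]
p,r=fit(pts,[.6,0,0]); print("sleeve",p,np.degrees(p[2])); print(r.round(1).tolist())
# rack: three pins tips
hk=[((s,S(296,236)),(t,T(483,224))),((s,S(212,274)),(t,T(557,229))),((s,S(124,316)),(t,T(629,233)))]
pts=[]
for (a,b),y in zip(hk,(.075,0,-.075)):
    print("hook tri",tri(a[0],a[1],b[0],b[1])); pts+=[(a[0],a[1],(0,y,.229)),(b[0],b[1],(0,y,.229))]
p,r=fit(pts,[.6,-.2,0]); print("rack",p,np.degrees(p[2])); print(r.round(1).tolist())
pts=[]
print("loops", unp(t,[T(437,315),T(534,286)],.007), unp(s,[S(306,280),S(220,366)],.007))
print("blade", unp(t,[T(422,436),T(543,390)],.007), unp(s,[S(263,173),S(159,272)],.007))
print("stamp", unp(t,[T(50,274)],.02), unp(s,[S(683,118)],.007),unp(s,[S(685,98)],.042))
print("tray end top", unp(t,[T(187,269),T(244,271)],.051),unp(s,[S(519,192),S(572,168)],.051))
for n,a,z in (("bowlb",T(349,243),.045),("tin",T(330,138),.05),("cell",T(356,405),.04),("mug",T(556,510),.085),("jar",T(58,168),.06)): print(n,unp(t,[a],z))
E
```

```text
apr [[0.42827405 0.19590482 0.005     ]
 [0.42954393 0.10844975 0.005     ]] [[0.77284508 0.19336772 0.063     ]
 [0.77397325 0.10587168 0.063     ]
 [0.61057859 0.10555001 0.063     ]
 [0.60936017 0.19311719 0.063     ]]
sleeve [ 0.61075413  0.15137573 -0.01679318] -0.9621783366691887
[[0.3, -0.8], [0.4, 0.0], [-0.6, 0.2], [-0.7, -0.7], [-0.8, -0.8], [-0.7, 0.1], [0.6, 0.2], [0.6, -0.0], [-1.8, 1.3], [-1.1, -1.1], [-2.2, -0.5], [-1.0, -0.3]]
hook tri [ 0.58557929 -0.12953835  0.21956676]
hook tri [ 0.58219071 -0.20419678  0.22087481]
hook tri [ 0.57984955 -0.278336    0.21976228]
rack [ 0.58464124 -0.20357682 -0.03405389] -1.9511444364896704
[[-0.0, -1.8], [0.0, -1.3], [-0.1, -1.1], [0.3, -1.5], [-0.2, -1.2], [1.3, -1.3]]
loops [[ 0.51505183 -0.10900899  0.007     ]
 [ 0.55236492 -0.22207249  0.007     ]] [[ 0.5147532  -0.10586795  0.007     ]
 [ 0.55408037 -0.22025283  0.007     ]]
blade [[ 0.37368933 -0.09370984  0.007     ]
 [ 0.43081791 -0.23326598  0.007     ]] [[ 0.3750673  -0.08511189  0.007     ]
 [ 0.4278784  -0.22939524  0.007     ]]
stamp [[0.54927032 0.34384293 0.02      ]] [[0.55523028 0.34610576 0.007     ]] [[0.55220551 0.34408303 0.042     ]]
tray end top [[0.5551139  0.18182591 0.051     ]
 [0.55458758 0.11670173 0.051     ]] [[0.56249702 0.11921967 0.051     ]
 [0.56687014 0.18226186 0.051     ]]
bowlb [[ 0.59116609 -0.00257429  0.045     ]]
tin [[0.71241749 0.02227963 0.05      ]]
cell [[ 0.40603491 -0.01485185  0.04      ]]
mug [[ 0.29606987 -0.23284302  0.085     ]]
jar [[0.66653667 0.33305014 0.06      ]]
```

Call:
move_arm(rows="0 0 -4 0 0 -8 1; 0 0 -2 0 0 -8 1; 0 0 0 0 0 -8 1; 0 0 0 0 0 -8 1; 0 0 0 0 0 -8 1; 0 0 0 0 0 -8 1; 0 0 0 0 0 -8 1; 0 0 0 0 0 -8 1; 0 0 0 0 0 0 1")

```text
time_s: 3.1
eef_pos: [0.2495, -0.518, 0.3639]
eef_rot: [-0.0, 1.0, -0.002, -0.0]
wrist_force: [-0.3, -0.3, -0.4]
opening: 1.0
```

```bash
python3 - <<'E'
from h import *
t=cam("top"); s=cam("scene")
crop(t,(270,155,320,195),14,"pics/t2.png"); crop(s,(330,195,400,245),10,"pics/s2.png"); crop(t,(210,160,260,210),8,"pics/t3.png")
for n in range(2):
  pass
for y in(.14,.15,.16):
  for x in (.555,.565): print(x,y,(proj(t,[x,y,.051])[0]-(270,155))*14,(proj(s,[x,y,.051])[0]-(330,195))*10)
r=ctrl.trace("top","stamp_a"); print([(x['bbox'],x['confidence']) for x in r]); 
r=ctrl.trace("scene","stamp_a"); print([(x['bbox'],x['confidence']) for x in r])
E
```

```text
0.555 0.14 [364.04743836 404.3300158 ] [245.15164028 233.83643556]
0.565 0.14 [365.59509732 357.6539202 ] [266.22372689 260.60011047]
0.555 0.15 [316.90380079 403.05385041] [276.02640417 217.42550959]
0.565 0.15 [318.48675108 356.38160179] [297.17543161 244.0529279 ]
0.555 0.16 [269.76600324 401.77784311] [306.74709791 201.09647684]
0.565 0.16 [271.3842361  355.10944087] [327.97203418 227.58866495]
[([367.6, 198.9, 382.9, 246.1], 0.73), ([221.3, 180.3, 236.9, 193.2], 0.45)]
[([405.1, 183.8, 417.1, 201.6], 0.57)]
```

View pics/t2.png

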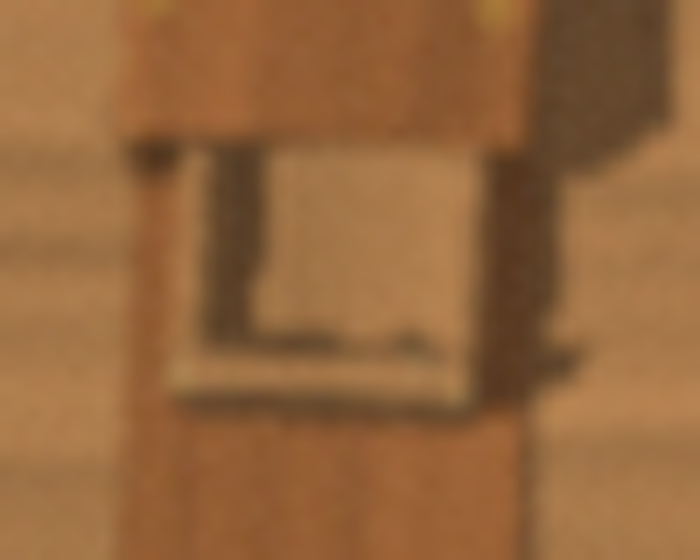

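View pics/s2.png

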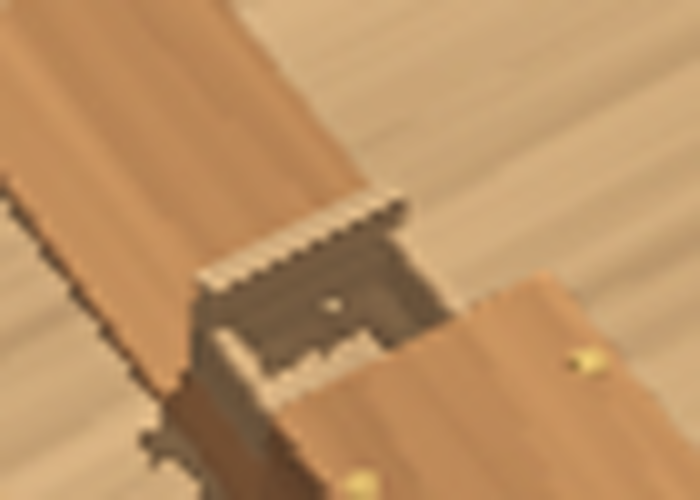

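Call:
move_arm(rows="1.95 -4.175 0 0 0 0 1; 1.95 -4.175 0 0 0 0 1; 1.95 -4.175 0 0 0 0 0.5; 1.95 -4.175 0 0 0 0 0.5; 1.95 -4.175 0 0 0 0 0.5; 1.95 -4.175 0 0 0 0 0.5; 1.95 -4.175 0 0 0 0 0.5; 1.95 -4.175 0 0 0 0 0.5; 1.95 -4.175 0 0 0 0 0.5; 1.95 -4.175 0 0 0 0 0.5; 1.95 -4.175 0 0 0 0 0.5; 1.95 -4.175 0 0 0 0 0.5; 1.95 -4.175 0 0 0 0 0.5; 1.95 -4.175 0 0 0 0 0.5; 1.95 -4.175 0 0 0 0 0.5; 1.95 -4.175 0 0 0 0 0.5; 0 0 0 0 0 0 0.45; 0 0 0 0 0 0 0.45")

```text
time_s: 5.1
eef_pos: [0.5648, 0.1493, 0.3633]
eef_rot: [0.0, 1.0, -0.002, -0.001]
wrist_force: [-0.5, -0.2, -0.2]
opening: 0.451
```

Call:
move_arm(rows="-0.3 0 4.4 0 0 0 0.45; 0 0 4.4 0 0 0 0.45; 0 0 4.4 0 0 0 0.45; 0 0 4.4 0 0 0 0.45; 0 0 4.4 0 0 0 0.45; 0 0 3 0 0 0 0.45; 0 0 1.4 0 0 0 0.45; 0 0 0 0 0 0 0; 0 0 0 0 0 0 0; 0 0 0 0 0 0 0; 0 0 0 0 0 0 0; 0 0 0 0 0 0 0; 0 0 0 0 0 0 0")

```text
time_s: 6.4
eef_pos: [0.563, 0.1484, 0.1018]
eef_rot: [0.0, 1.0, -0.002, 0.001]
wrist_force: [0.5, -1.9, 6.4]
opening: 0.08
```

Call:
move_arm(rows="-1 -0.02 0 0 0 0 0; -2 -0.03 0 0 0 0 0; -2 -0.03 0 0 0 0 0; -2 -0.03 0 0 0 0 0; -2 -0.03 0 0 0 0 0; -2 -0.03 0 0 0 0 0; -2 -0.03 0 0 0 0 0; -1 -0.02 0 0 0 0 0; -0.3 0 0 0 0 0 0; 0 0 0 0 0 0 0; 0 0 0 0 0 0 0")

```text
time_s: 7.5
eef_pos: [0.4199, 0.1517, 0.1017]
eef_rot: [-0.0, 1.0, -0.002, 0.002]
wrist_force: [-0.6, 0.7, 11.5]
opening: 0.079
```

```bash
python3 - <<'E'
from h import *
t=cam("top"); s=cam("scene")
crop(t,(190,90,490,290),2.6,"pics/t4.png"); crop(s,(300,150,460,310),4,"pics/s4.png")
E
```

```text
(no output)
```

View pics/s4.png

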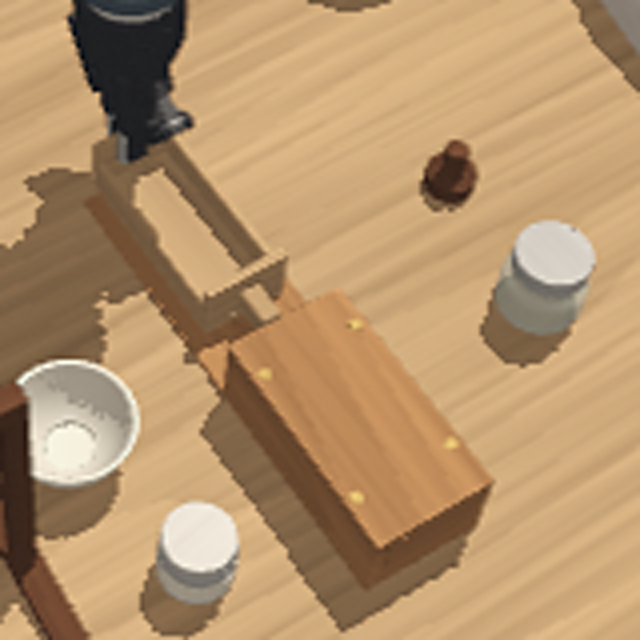

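View pics/t4.png

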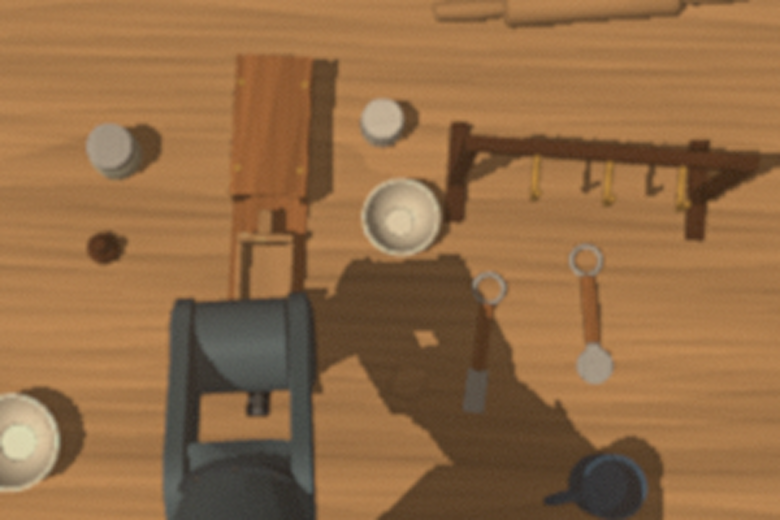

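Call:
move_arm(rows="0 0 0 0 0 0 0.45; 0 0 0 0 0 0 0.45; 0 0 0 0 0 0 0.45; 0 0 -3 0 0 0 0.45; 0 0 -4 0 0 0 0.45; 0 0 -3 0 0 0 0.45; 2.64 -3.86 0 0 0 0 0.6; 2.64 -3.86 0 0 0 0 0.6; 2.64 -3.86 0 0 0 0 0.6; 2.64 -3.86 0 0 0 0 0.6; 2.64 -3.86 0 0 0 0 0.6; 0 0 0 0 0 0 0.6")

```text
time_s: 8.8
eef_pos: [0.5534, 0.3474, 0.1982]
eef_rot: [-0.001, 1.0, -0.001, 0.0]
wrist_force: [0.4, -0.1, -0.5]
opening: 0.604
```

```bash
python3 - <<'E'
from h import *
t=cam("top"); s=cam("scene")
crop(t,(190,90,490,290),2.6,"pics/t5.png"); crop(s,(340,130,460,230),6,"pics/s5.png")
for x in (.545,.555): 
  for z in (0,.042): print(x,z,(proj(s,[x,.3445,z])[0]-(340,130))*6)
print((proj(s,[.555,.3545,.042])[0]-(340,130))*6)
E
```

```text
0.545 0 [418.01544523 387.70618646]
0.545 0.042 [431.90954745 335.45461089]
0.555 0 [430.89478526 401.88654482]
0.555 0.042 [445.18678112 349.80477525]
[461.86263803 340.91773563]
```

View pics/s5.png

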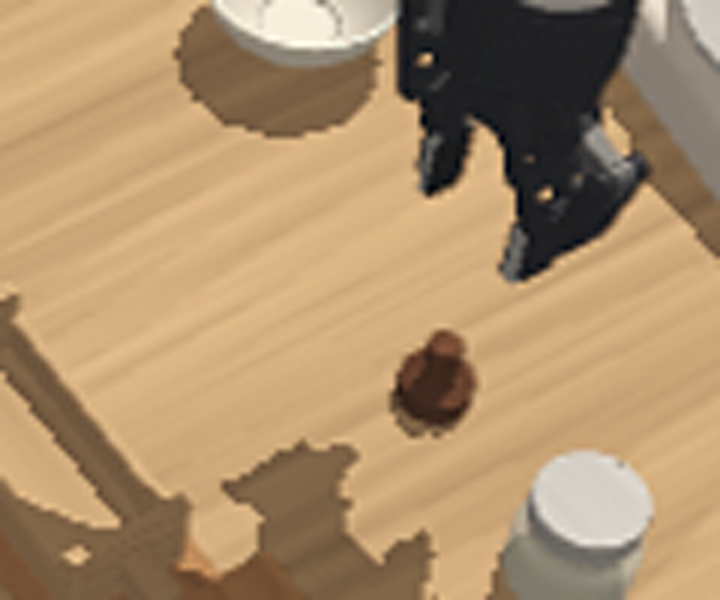

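View pics/t5.png

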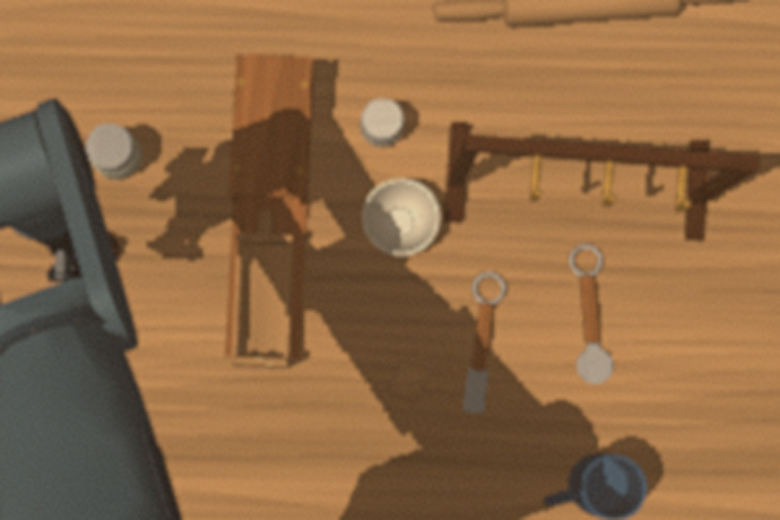

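Call:
move_arm(rows="-0.1 0.1 3 0 0 0 0.5; 0 0 4 0 0 0 0.5; 0 0 2.5 0 0 0 0.5; 0 0 1 0 0 0 0.5; 0 0 0 0 0 0 0; 0 0 0 0 0 0 0; 0 0 0 0 0 0 0; 0 0 0 0 0 0 0; 0 0 0 0 0 0 0; 0 0 0 0 0 0 0")

```text
time_s: 9.9
eef_pos: [0.5514, 0.3429, 0.0961]
eef_rot: [-0.0, 1.0, -0.002, 0.001]
wrist_force: [-1.4, -0.2, 4.8]
opening: 0.182
```

Call:
move_arm(rows="0 0 -3 0 0 0 0; 0 0 -4 0 0 0 0; 0 0 -4 0 0 0 0; 0 0 0 0 0 0 0")

```text
time_s: 10.3
eef_pos: [0.5541, 0.3441, 0.2123]
eef_rot: [-0.002, 1.0, -0.002, 0.006]
wrist_force: [2.1, -0.5, 0.5]
opening: 0.185
```

```bash
python3 - <<'E'
from h import *
t=cam("top"); s=cam("scene")
crop(t,(260,150,330,240),8,"pics/t6.png"); crop(s,(310,150,450,250),5,"pics/s6.png")
for x in(.416,.426,.556,.566):
  for y in (.183,.119): print(x,y,(proj(t,[x,y,.051])[0]-(260,150))*8,(proj(s,[x,y,.051])[0]-(310,150))*5)
E
```

```text
0.416 0.183 [158.5618002  642.71187434] [148.4153658  135.58800653]
0.416 0.119 [332.77398277 647.57807826] [ 53.23274671 182.43556545]
0.426 0.183 [159.55344563 615.48396391] [157.9748309  147.28731219]
0.426 0.119 [333.63385313 620.3355742 ] [ 62.55741465 194.50142725]
0.556 0.183 [172.30930035 265.24258097] [289.47889963 308.22793805]
0.556 0.119 [344.69459588 269.90794495] [190.94535868 360.63186747]
0.566 0.183 [173.28021146 238.58397944] [300.18565151 321.33134515]
0.566 0.119 [345.5364801  243.23527949] [201.40775631 374.16991994]
```

View pics/t6.png

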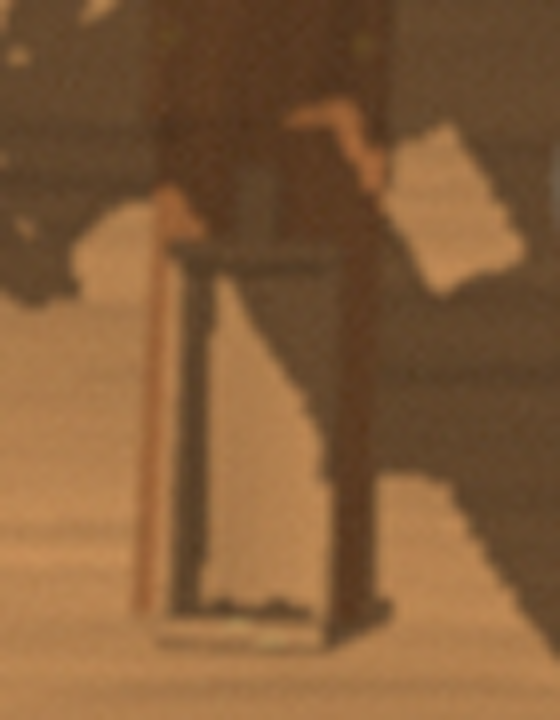

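View pics/s6.png

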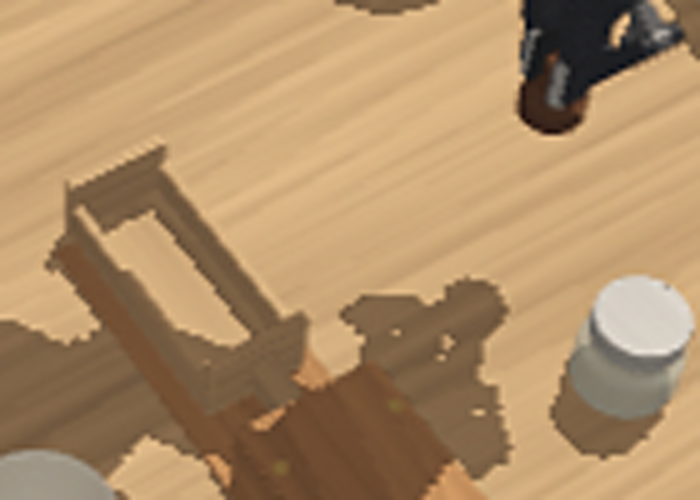

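Call:
move_arm(rows="-1.27 3.85 0 0 0 0 0; -1.27 3.85 0 0 0 0 0; -1.27 3.85 0 0 0 0 0; -1.27 3.85 0 0 0 0 0; -1.27 3.85 0 0 0 0 0; 0 0 3 0 0 0 0; 0 0 4 0 0 0 0; 0 0 2 0 0 0 0; 0 0 1.2 0 0 0 0; 0 0 0 0 0 0 0; 0 0 0 0 0 0 0")

```text
time_s: 11.5
eef_pos: [0.4855, 0.1504, 0.1018]
eef_rot: [0.0, 1.0, -0.002, -0.001]
wrist_force: [0.9, -0.5, 0.1]
opening: 0.188
```

Call:
move_arm(rows="0 0 0.3 0 0 0 0; 0 0 0 0 0 0 0; 0 0 0 0 0 0 0")

```text
time_s: 11.8
eef_pos: [0.4863, 0.1507, 0.1003]
eef_rot: [-0.0, 1.0, -0.002, -0.0]
wrist_force: [-1.9, 0.6, 6.0]
opening: 0.181
```

```bash
python3 - <<'E'
from h import *
s=cam("scene")
crop(s,(310,130,430,250),6,"pics/s7.png")
E
```

```text
(no output)
```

View pics/s7.png

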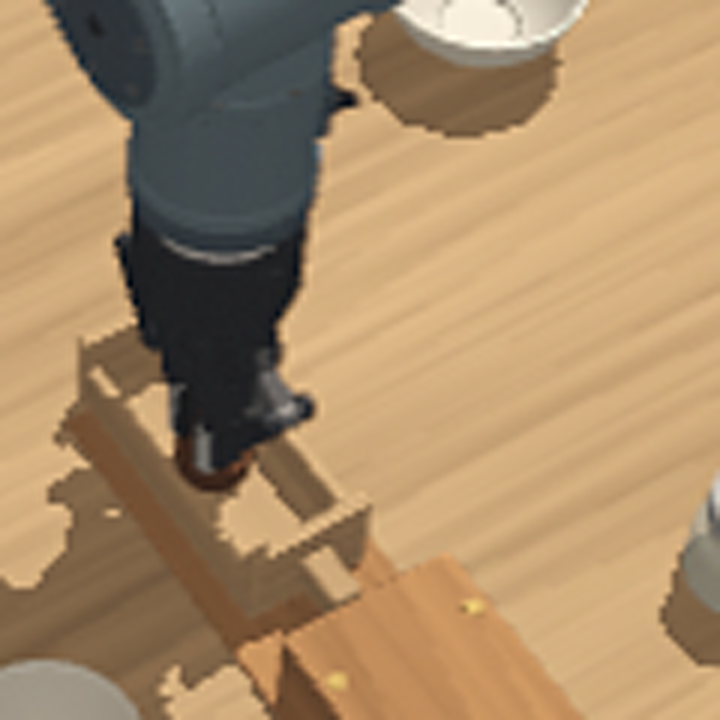

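Call:
move_arm(rows="0 0 0 0 0 0 0.45; 0 0 0 0 0 0 0.45; 0 0 0 0 0 0 0.45; 0 0 -3 0 0 0 0.45; 0 0 -4 0 0 0 0.45; 0 0 -3 0 0 0 0.45; 0 0 0 0 0 -8.12 1; 0 0 0 0 0 -8.12 1; 0 0 0 0 0 -8.12 1; 0 0 0 0 0 -8.12 1; 0 0 0 0 0 -8.12 1; 0 0 0 0 0 -8.12 1; 0 0 0 0 0 -8.12 1; 0 0 0 0 0 -8.12 1; 0 0 0 0 0 -8.12 1; 0 0 0 0 0 -8.12 1; 0 0 0 0 0 -8.12 1; 0 0 0 0 0 0 1; 0 0 0 0 0 0 1")

```text
time_s: 13.75
eef_pos: [0.4863, 0.1504, 0.1998]
eef_rot: [-0.0, 0.714, 0.7, -0.0]
wrist_force: [-0.6, 0.4, -1.0]
opening: 1.004
```

```bash
python3 - <<'E'
from h import *
p,r,o=pose(); print(p,r.as_matrix().round(3),o['q'])
s=cam("scene");t=cam("top")
crop(s,(310,130,430,250),6,"pics/s8.png")
cv2.imwrite("pics/t8.png",t["color"])
E
```

```text
[0.48627084 0.15042346 0.19975437] [[ 0.021  1.    -0.   ]
 [ 1.    -0.021 -0.   ]
 [-0.    -0.    -1.   ]] [ 6.64621723e-02  1.57419409e-01  1.86185073e+00 -1.56423284e-05
  1.12255921e+00 -1.48360059e+00]
```

View pics/s8.png

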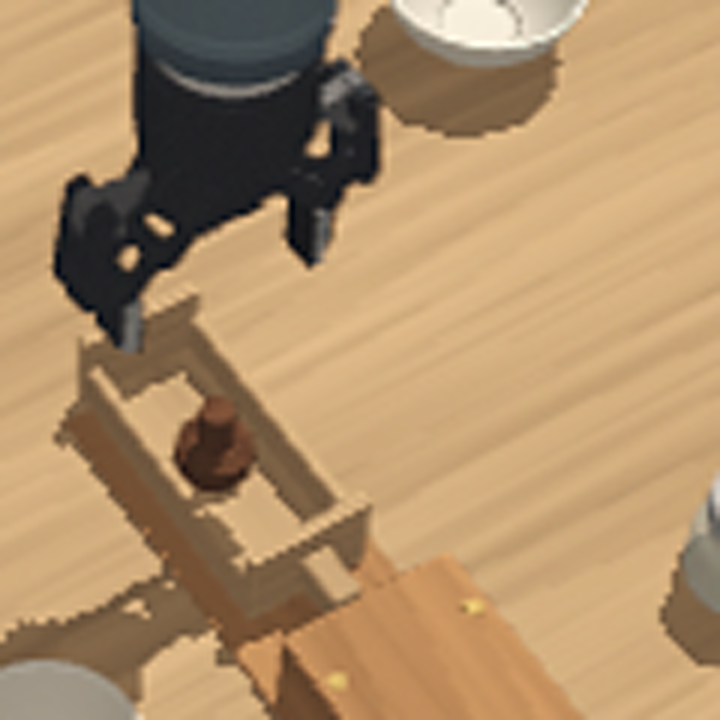

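View pics/t8.png

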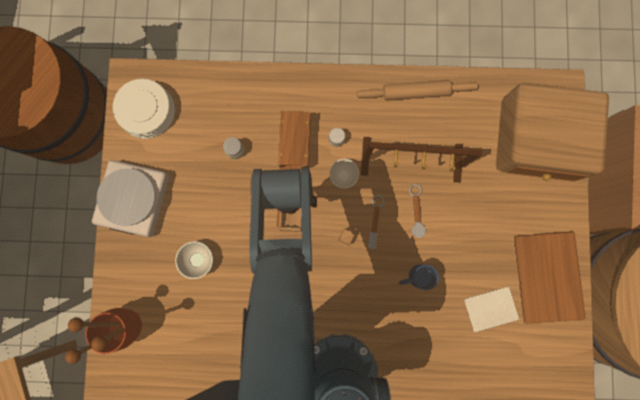

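Call:
move_arm(rows="0.1 0.4 3 0 0 0 1; 0 0 3 0 0 0 1; 0 0 3 0 0 0 1; 0 0 2 0 0 0 1; 0 0 0.9 0 0 0 1; 0 0 0 0 0 0 1; 0 0 0 0 0 0 0.5; 0 0 0 0 0 0 0.5; 0 0 0 0 0 0 0.3; 0 0 0 0 0 0 0.3; 0 0 0 0 0 0 0.3; 0 0 0 0 0 0 0.3")

```text
time_s: 15.05
eef_pos: [0.4917, 0.1516, 0.0827]
eef_rot: [0.001, 0.713, 0.701, 0.001]
wrist_force: [-0.3, 0.8, 7.2]
opening: 0.734
```

Call:
move_arm(rows="0 0 0 0 0 0 0; 0 0 -1 0 0 0 0; 0 0 -2 0 0 0 0; 0 0 -2 0 0 0 0; 0 0 0 0 0 0 0")

```text
time_s: 15.55
eef_pos: [0.4921, 0.1515, 0.1338]
eef_rot: [0.002, 0.713, 0.701, 0.002]
wrist_force: [0.6, -0.6, -2.1]
opening: 0.736
```

```bash
python3 - <<'E'
from h import *
s=cam("scene")
crop(s,(310,130,430,250),6,"pics/s9.png")
E
```

View pics/s9.png

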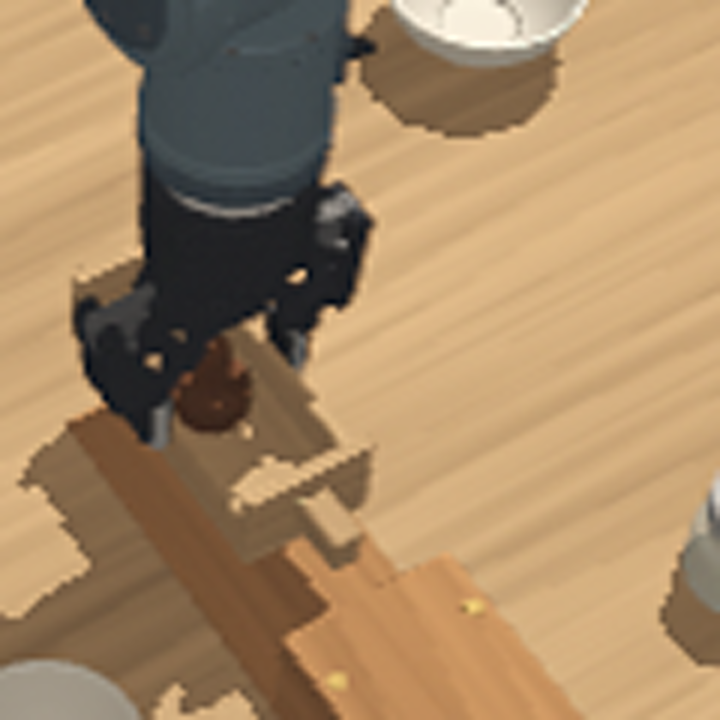

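Call:
move_arm(rows="0 -1 0 0 0 0 0; 0 0 0 0 0 8.5 0; 0 0 0 0 0 8.5 0; 0 0 0 0 0 8.5 0; 0 0 0 0 0 8.5 0; 0 0 0 0 0 8.5 0; 0 0 0 0 0 8.5 0; 0 0 0 0 0 8.5 0; 0 0 0 0 0 8.5 0; 0 0 0 0 0 8.5 0; 0 0 0 0 0 8.5 0; 0 0 0 0 0 0 0")

```text
time_s: 16.8
eef_pos: [0.4786, 0.1515, 0.1294]
eef_rot: [0.0, 0.999, 0.035, -0.002]
wrist_force: [0.2, 0.1, -2.7]
opening: 0.733
```

Call:
move_arm(rows="0 0 0 0 0 8.5 0; 0 0 0 0 0 8.5 0; 0 0 0 0 0 8.5 0; 0 0 0 0 0 8.5 0; 0 0 0 0 0 8.5 0; 0 0 0 0 0 8.5 0; 0 0 0 0 0 8.5 0; 0 0 0 0 0 8.5 0; 0 0 0 0 0 8.5 0; 0 0 0 0 0 8.5 0; 0 0 0 0 0 8.5 0; 0 0 0 0 0 1.5 0; 0 0 0 0 0 0 0; 0 0 0 0 0 0 0")

```text
time_s: 18.2
eef_pos: [0.48, 0.1515, 0.1306]
eef_rot: [-0.0, -0.703, 0.712, 0.0]
wrist_force: [-0.3, -0.6, -3.2]
opening: 0.737
```

```bash
python3 - <<'E'
from h import *
p,r,o=pose(); print(p,r.as_matrix().round(3),o['q'])
s=cam("scene");t=cam("top")
crop(s,(310,130,430,250),6,"pics/s10.png")
E
```

```text
[0.48001605 0.1515417  0.13058271] [[-0.013 -1.    -0.001]
 [-1.     0.013 -0.   ]
 [ 0.     0.001 -1.   ]] [ 6.95929643e-02  2.59056460e-01  1.90914129e+00 -1.91516499e-05
  9.74030295e-01  1.65305542e+00]
```

View pics/s10.png

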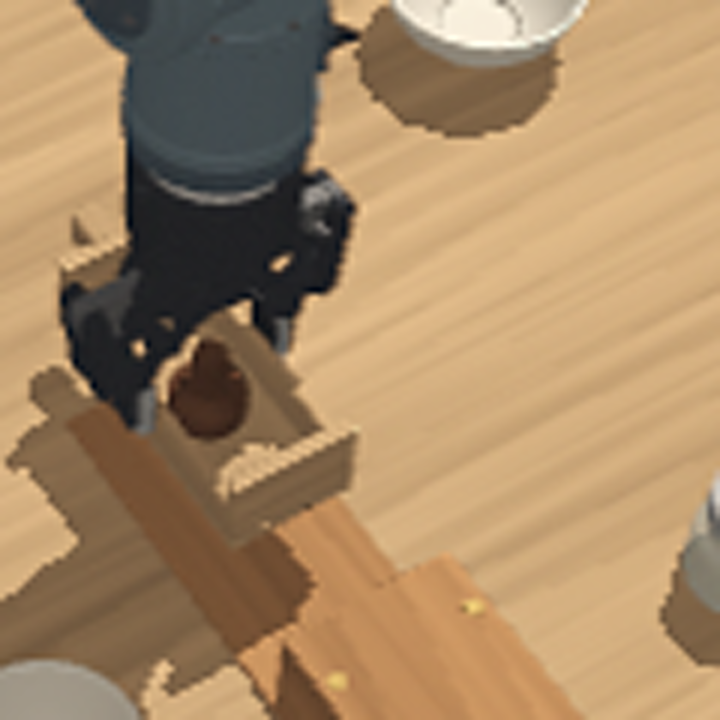

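Call:
move_arm(rows="0 0 2 0 0 0 0; 0 0 2 0 0 0 0; 0 0 0.7 0 0 0 0; 0 0 0 0 0 0 0; 0 0 0 0 0 0 0")

```text
time_s: 18.8
eef_pos: [0.4807, 0.1516, 0.0842]
eef_rot: [0.0, -0.701, 0.713, -0.0]
wrist_force: [0.4, -0.0, -2.2]
opening: 0.736
```

Call:
move_arm(rows="0 0 0.15 0 0 0 0; 0 -1.5 0 0 0 0 0; 0 -1.5 0 0 0 0 0; 0 -1.5 0 0 0 0 0; 0 -1 0 0 0 0 0; 0 -1 0 0 0 0 0; 0 -1 0 0 0 0 0; 0 0 0 0 0 0 0; 0 0 0 0 0 0 0")

```text
time_s: 19.7
eef_pos: [0.5563, 0.1503, 0.0827]
eef_rot: [0.001, -0.701, 0.713, -0.001]
wrist_force: [1.3, -0.0, 1.1]
opening: 0.733
```

```bash
python3 - <<'E'
from h import *
p,r,o=pose(); print(p,r.as_matrix().round(3),o['wrist_force'],o['torque'])
s=cam("scene");t=cam("top")
crop(s,(310,130,430,250),6,"pics/s11.png")
E
```

```text
[0.55626895 0.15027883 0.08273189] [[-0.017 -1.     0.002]
 [-1.     0.017  0.   ]
 [-0.    -0.002 -1.   ]] [ 1.29459494 -0.0153169   1.08412241] [-0.13072713 -0.09917217  0.01586768]
```

View pics/s11.png

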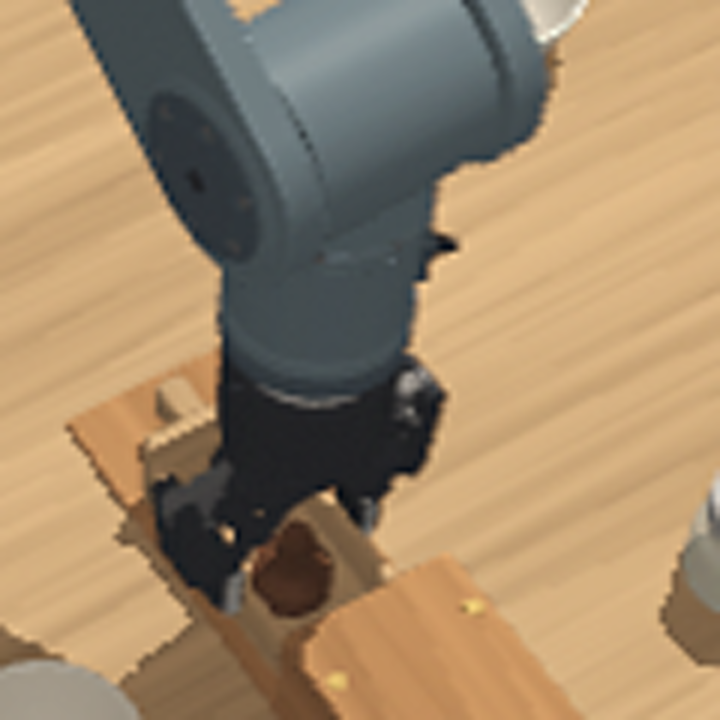

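Call:
move_arm(rows="0 -1 0 0 0 0 0; 0 -1 0 0 0 0 0; 0 0 0 0 0 0 0; 0 0 0 0 0 0 1; 0 0 0 0 0 0 1; 0 0 0 0 0 0 1; 0 0 0 0 0 0 1; 0 0 0 0 0 0 1; 0 0 -0.3 0 0 0 1; 0 0 0 0 0 0 1")

```text
time_s: 20.8
eef_pos: [0.5756, 0.15, 0.0859]
eef_rot: [0.0, -0.701, 0.713, -0.0]
wrist_force: [1.0, 0.7, -0.2]
opening: 1.0
```

```bash
python3 - <<'E'
from h import *
p,r,o=pose(); print(p,r.as_matrix().round(3),o['wrist_force'],o['torque'])
s=cam("scene");t=cam("top")
crop(s,(310,130,430,250),6,"pics/s12.png")
for l in [(.46,.152),(.47,.152),(.48,.152),(.49,.152)]: print((proj(s,[*l,.04])[0]-(310,130))*6)
E
```

```text
[0.57564401 0.14998422 0.0858855 ] [[-0.017 -1.     0.001]
 [-1.     0.017  0.   ]
 [-0.    -0.001 -1.   ]] [ 1.02397483  0.71114747 -0.2180013 ] [0.00608797 0.05873804 0.04711861]
[173.07208673 387.21312977]
[184.73032723 401.92523107]
[196.48254454 416.75592627]
[208.32987958 431.70665516]
```

View pics/s12.png

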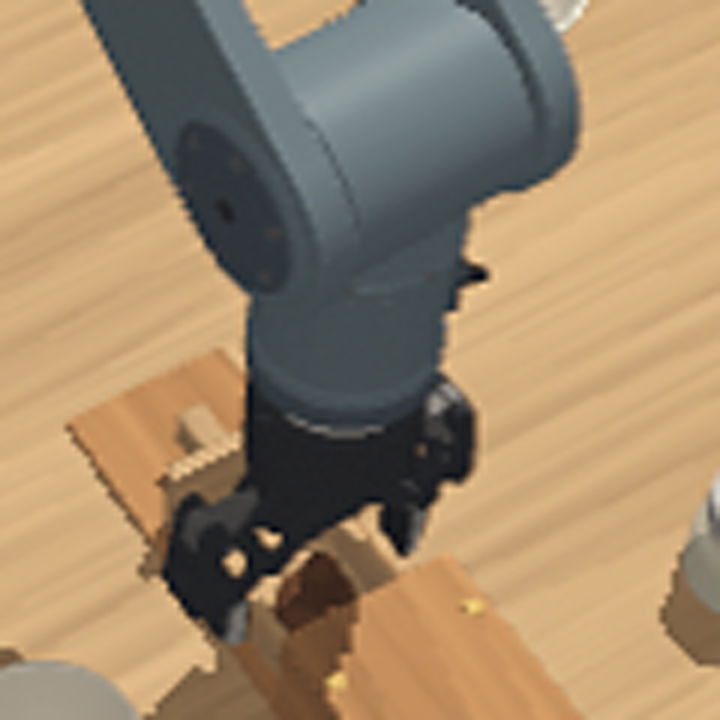

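Call:
move_arm(rows="0 3 0 0 0 0 1; 0 3 0 0 0 0 1; 0 3 0 0 0 0 1; 0 0 0.1 0 0 0 1; 0 0 0.1 0 0 0 0; 0 0 0 0 0 0 0; 0 0 0 0 0 0 0; 0 0 0 0 0 0 0; 0 0 0 0 0 0 0; 0 0 0 0 0 0 0; 0 0 0 0 0 0 0; 0 0 0 0 0 0 0")

```text
time_s: 22.1
eef_pos: [0.4859, 0.1515, 0.0836]
eef_rot: [0.0, -0.701, 0.713, -0.0]
wrist_force: [2.3, -0.1, 0.9]
opening: 0.174
```

Call:
move_arm(rows="0 -1 0 0 0 0 0; 0 -1.5 0 0 0 0 0; 0 -1.5 0 0 0 0 0; 0 -1.5 0 0 0 0 0; 0 -1.5 0 0 0 0 0; 0 -1.5 0 0 0 0 0; 0 -1 0 0 0 0 0; 0 0 0 0 0 0 0")

```text
time_s: 22.9
eef_pos: [0.5815, 0.1499, 0.0836]
eef_rot: [0.001, -0.701, 0.713, -0.0]
wrist_force: [2.7, 1.0, 2.2]
opening: 0.178
```

```bash
python3 - <<'E'
from h import *
s=cam("scene");t=cam("top")
crop(s,(310,130,430,250),6,"pics/s13.png")
E
```

```text
(no output)
```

View pics/s13.png

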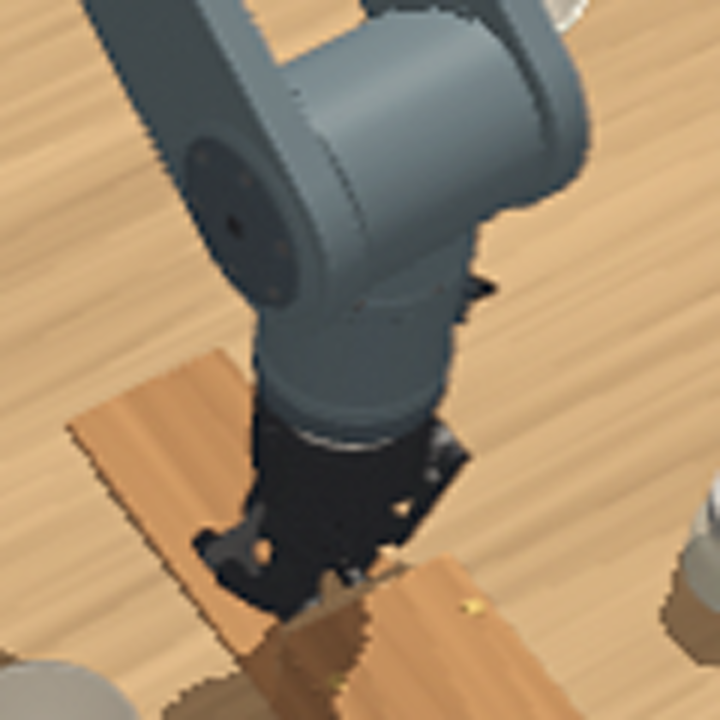

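Call:
move_arm(rows="0 -0.3 0 0 0 0 0; 0 -0.3 0 0 0 0 0; 0 -0.2 0 0 0 0 0; 0 0 0 0 0 0 0; 0 0 0 0 0 0 0")

```text
time_s: 23.5
eef_pos: [0.587, 0.1499, 0.0836]
eef_rot: [-0.001, -0.701, 0.713, 0.001]
wrist_force: [-4.8, -0.2, 8.0]
opening: 0.176
```

Call:
move_arm(rows="0 -0.2 0 0 0 0 0; 0 -0.2 0 0 0 0 0; 0 0 0 0 0 0 0; 0 0 0 0 0 0 0")

```text
time_s: 23.9
eef_pos: [0.5909, 0.1499, 0.0836]
eef_rot: [-0.001, -0.701, 0.713, 0.001]
wrist_force: [-5.2, 0.5, 8.0]
opening: 0.174
```

Call:
move_arm(rows="0 -0.2 0 0 0 0 0; 0 -0.2 0 0 0 0 0; 0 0 0 0 0 0 0; 0 0 0 0 0 0 0")

```text
time_s: 24.3
eef_pos: [0.595, 0.1498, 0.0836]
eef_rot: [-0.001, -0.701, 0.713, 0.001]
wrist_force: [-5.3, 0.7, 7.3]
opening: 0.179
```

Call:
move_arm(rows="0 -0.2 0 0 0 0 0; 0 -0.1 0 0 0 0 0; 0 0 0 0 0 0 0; 0 0 0 0 0 0 0")

```text
time_s: 24.7
eef_pos: [0.5956, 0.1498, 0.0836]
eef_rot: [-0.003, -0.701, 0.713, 0.003]
wrist_force: [-18.3, -1.3, 17.8]
opening: 0.178
```

Call:
move_arm(rows="0 0 0 0 0 0 0.4; 0 0 0 0 0 0 0.4; 0 0 0 0 0 0 0.4; 0 3 0 0 0 0 0.4; 0 4 0 0 0 0 0.4; 0 4 -4 0 0 0 0.4; 0 4 -4 0 0 0 0.4; 0 0 -5 0 0 0 0.4; 0 0 -5 0 0 0 0.4; 0 0 0 0 0 0 0.4")

```text
time_s: 25.7
eef_pos: [0.4613, 0.1524, 0.2611]
eef_rot: [0.005, -0.701, 0.713, -0.004]
wrist_force: [1.0, 0.3, -0.3]
opening: 0.397
```

```bash
python3 - <<'E'
from h import *
s=cam("scene");t=cam("top")
crop(s,(310,170,400,250),8,"pics/s14.png")
crop(t,(190,90,490,290),2.6,"pics/t14.png")
for x in (.57,.58,.59): print((proj(s,[x,.15,.04])[0]-(310,170))*8)
crop(t,(265,140,325,200),10,"pics/t14b.png")
for x in (.57,.58,.59,.61): print((proj(t,[x,.15,.04])[0]-(265,140))*10)
E
```

```text
[403.99302021 423.72584263]
[420.99149869 445.21416951]
[438.13343062 466.88384054]
[280.03302917 393.49727441]
[281.15146172 360.47346256]
[282.26823059 327.49877396]
[284.49679212 261.69632869]
```

View pics/s14.png

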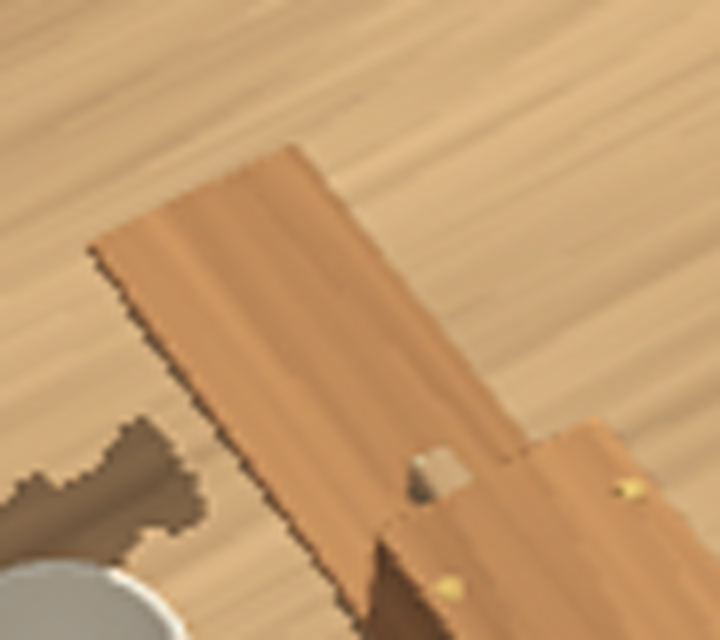

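View pics/t14b.png

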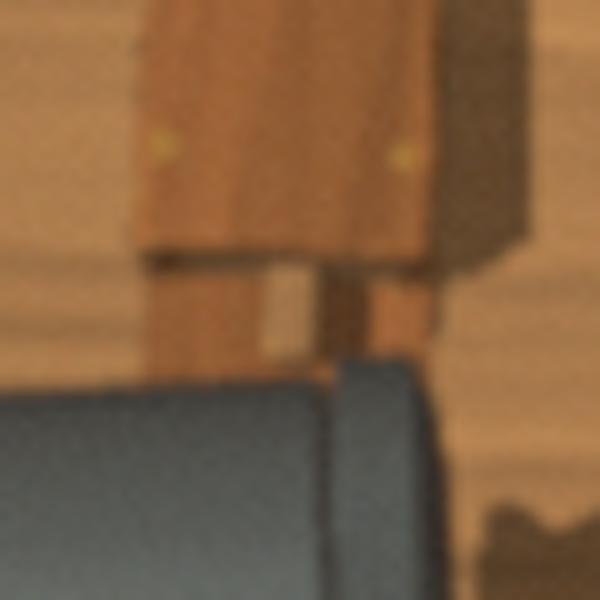

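View pics/t14.png

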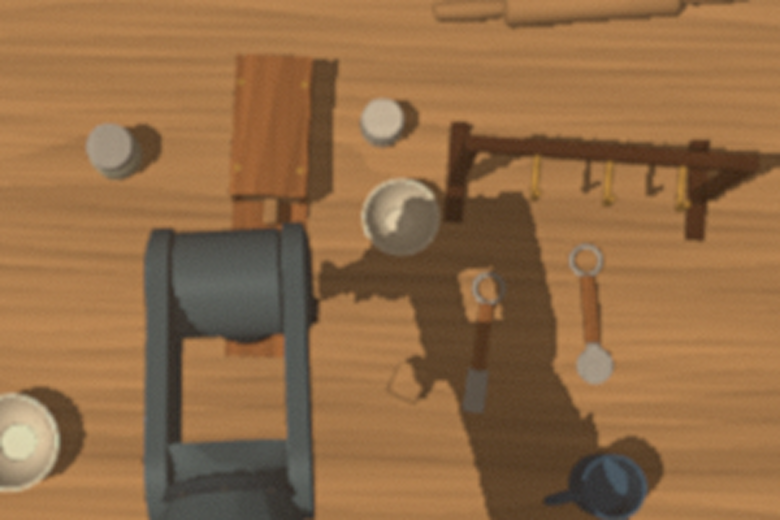

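Call:
move_arm(rows="0 0 4 0 0 0 0; 0 0 4 0 0 0 0; 0 0 4 0 0 0 0; 0 0 4 0 0 0 0; 0 0 0.9 0 0 0 0; 0 -3 0 0 0 0 0; 0 -3 0 0 0 0 0; 0 -3 0 0 0 0 0; 0 -1 0 0 0 0 0; 0 0 0 0 0 0 0; 0 0 0 0 0 0 0")

```text
time_s: 26.9
eef_pos: [0.557, 0.1503, 0.0846]
eef_rot: [-0.001, -0.701, 0.713, 0.001]
wrist_force: [-1.2, 0.1, -0.8]
opening: 0.002
```

Call:
move_arm(rows="0 -0.3 0 0 0 0 0; 0 -0.3 0 0 0 0 0; 0 -0.2 0 0 0 0 0; 0 0 0 0 0 0 0; 0 0 0 0 0 0 0")

```text
time_s: 27.4
eef_pos: [0.5666, 0.1501, 0.0852]
eef_rot: [-0.0, -0.701, 0.713, 0.0]
wrist_force: [-0.7, -1.1, 1.1]
opening: 0.001
```

Call:
move_arm(rows="0 -0.3 0 0 0 0 0; 0 -0.3 0 0 0 0 0; 0 0 0 0 0 0 0; 0 0 0 0 0 0 0")

```text
time_s: 27.8
eef_pos: [0.5719, 0.1501, 0.0848]
eef_rot: [-0.001, -0.701, 0.713, 0.001]
wrist_force: [-5.5, 0.6, 3.2]
opening: 0.004
```

Call:
move_arm(rows="0 -0.2 0 0 0 0 0; 0 -0.2 0 0 0 0 0; 0 0 0 0 0 0 0; 0 0 0 0 0 0 0")

```text
time_s: 28.2
eef_pos: [0.5724, 0.1502, 0.084]
eef_rot: [-0.004, -0.701, 0.713, 0.004]
wrist_force: [-18.1, -0.7, 12.2]
opening: -0.0
```

Call:
move_arm(rows="0 -0.2 0 0 0 0 0; 0 -0.2 0 0 0 0 0; 0 0 0 0 0 0 0")

```text
time_s: 28.5
eef_pos: [0.5729, 0.1503, 0.0832]
eef_rot: [-0.007, -0.702, 0.713, 0.007]
wrist_force: [-31.0, -1.8, 20.9]
opening: -0.002
```

Call:
move_arm(rows="0 1 0 0 0 0 0; 0 3 0 0 0 0 0; 0 4 0 0 0 0 0.5; 0 4 -4 0 0 0 0.5; 0 0 -4 0 0 0 0.5; 0 0 -4 0 0 0 0.5; 0 0 -4 0 0 0 0.5; 0 0 0 0 0 0 0.5")

```text
time_s: 29.3
eef_pos: [0.4692, 0.1522, 0.2471]
eef_rot: [0.005, -0.701, 0.713, -0.004]
wrist_force: [0.2, 0.3, 0.3]
opening: 0.497
```

```bash
python3 - <<'E'
from h import *
print(pose()[0],pose()[1].as_matrix().round(3))
s=cam("scene");t=cam("top")
crop(s,(190,200,290,310),7,"pics/s15.png")
crop(t,(350,135,440,255),6,"pics/t15.png")
crop(t,(265,140,325,200),10,"pics/t15b.png")
E
```

```text
[0.46917784 0.15216226 0.24708034] [[-0.017 -1.     0.014]
 [-1.     0.017  0.001]
 [-0.001 -0.014 -1.   ]]
```

View pics/s15.png

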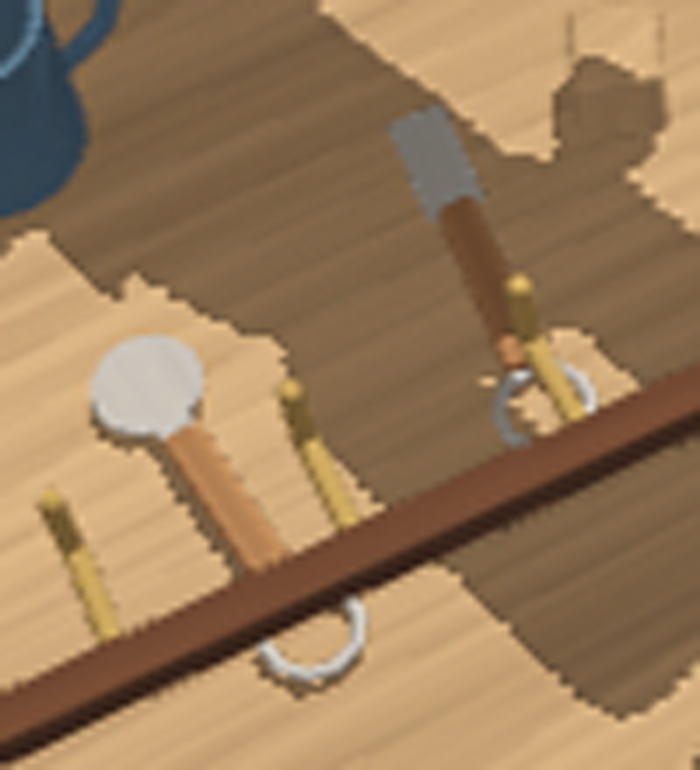

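View pics/t15.png

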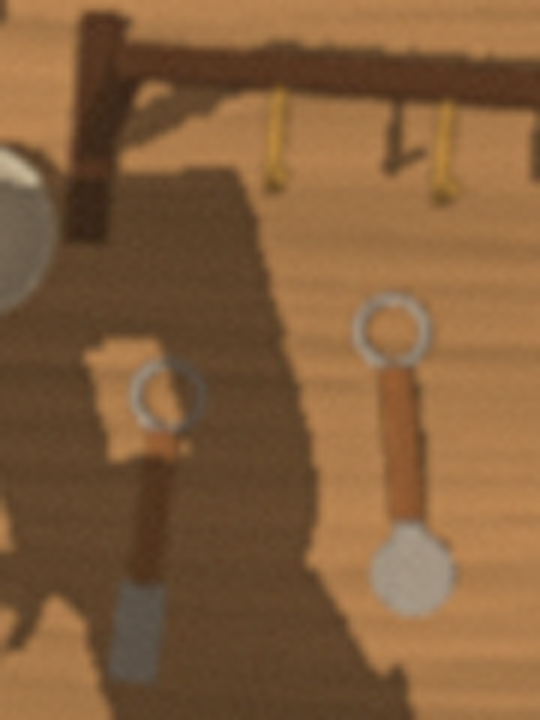

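View pics/t15b.png

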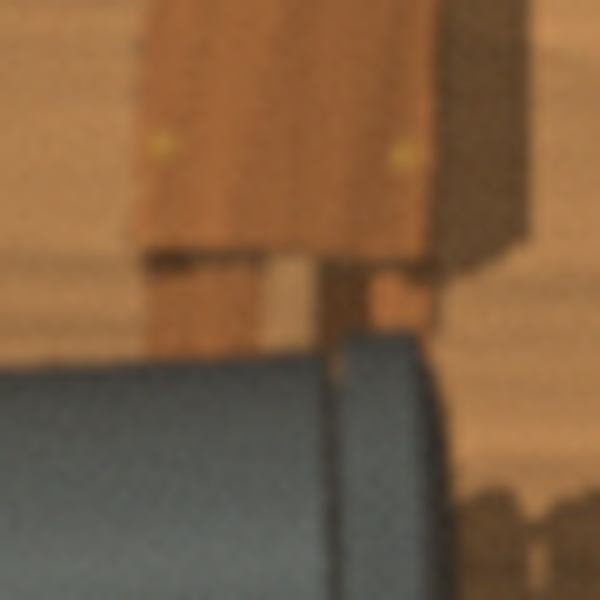

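```bash
python3 - <<'E'
from fit import *
s=cam("scene");t=cam("top")
T=lambda x,y:(350+x/6,135+y/6); S=lambda x,y:(190+x/7,200+y/7)
z=.007
pal=[(t,T(168,394),(.0575,0,z)),(t,T(147,582),(-.04,0,.01)),(t,T(132,680),(-.087,0,z)),(s,S(545,407),(.0575,0,z)),(s,S(417,120),(-.087,0,z)),(s,S(457,203),(-.04,0,.01))]
p,r=fit(pal,[.458,-.1,-.1]); print("pal",p,np.degrees(p[2]),r.round(1).tolist())
tur=[(t,T(393,330),(.0575,0,z)),(t,T(405,522),(-.04,0,.01)),(t,T(413,570),(-.066,0,z)),(s,S(313,628),(.0575,0,z)),(s,S(148,386),(-.066,0,z))]
p,r=fit(tur,[.49,-.22,.1]); print("tur",p,np.degrees(p[2]),r.round(1).tolist())
a=[(s,S(519,283)),(s,S(290,386)),(s,S(50,497))]; b=[(t,T(274,183)),(t,T(443,194))]
for i in range(2): print(tri(s,a[i][1],t,b[i][1]), unp(t,b[i][1],.229),unp(s,a[i][1],.229))
E
```

```text
pal [ 0.45963029 -0.10082727 -0.11165388] -6.397296005085545 [[-0.5, -0.1], [-1.0, 0.3], [-0.6, -0.5], [-0.3, 0.4], [-0.6, -0.1], [-0.7, 0.4]]
tur [ 0.49506886 -0.22521598  0.09054368] 5.187770899209392 [[-0.8, -0.0], [0.1, -0.2], [-0.7, 0.5], [-0.3, 0.5], [-0.4, 0.2]]
[ 0.58677395 -0.12895796  0.22225828] [[ 0.58537025 -0.12831806  0.229     ]] [[ 0.59086885 -0.12974069  0.229     ]]
[ 0.58340458 -0.20344214  0.22327171] [[ 0.58250352 -0.20188204  0.229     ]] [[ 0.58650398 -0.20441369  0.229     ]]
```

```bash
cat >> h.py <<'E'
def down(psi):
    c,s=np.cos(np.radians(psi)),np.sin(np.radians(psi)); return R.from_matrix(np.array([[c,s,0],[s,-c,0],[0,0,-1]]))
def show(p,psi):
    d,r=delta(p,down(psi)); print("shift cm",d.round(2),"rot deg",r.round(2))
E
python3 -c "
from h import *
show((.4596,-.1008,.247),-96.4)"
```

```text
shift cm [25.26  0.1  -0.75] rot deg [ 0.05 -0.01  5.43]
```

Call:
move_arm(rows="4.21 0 0 0 0 0 0.5; 4.21 0 0 0 0 0 0.5; 4.21 0 0 0 0 0 0.5; 4.21 0 0 0 0 0 0.5; 4.21 0.1 0 0 0 0 0.5; 4.21 0 0 0 0 5.4 0.5; 0 0 4 0 0 0 0.5; 0 0 4 0 0 0 0.5; 0 0 0 0 0 0 0.5; 0 0 0 0 0 0 0.5; 0 0 0 0 0 0 0.5")

```text
time_s: 30.6
eef_pos: [0.461, -0.1009, 0.1618]
eef_rot: [0.0, -0.667, 0.745, -0.001]
wrist_force: [-0.3, 1.2, -0.4]
opening: 0.497
```

```bash
python3 -c "
from h import *
s=cam('scene')
crop(s,(190,180,310,310),6,'pics/s16.png')
print(pose()[0])
show((.4596,-.1008,.077),-96.4)"
```

```text
[ 0.46127916 -0.10096668  0.16225329]
shift cm [-0.01  0.19  8.52] rot deg [-0.17 -0.06  0.08]
```

View pics/s16.png

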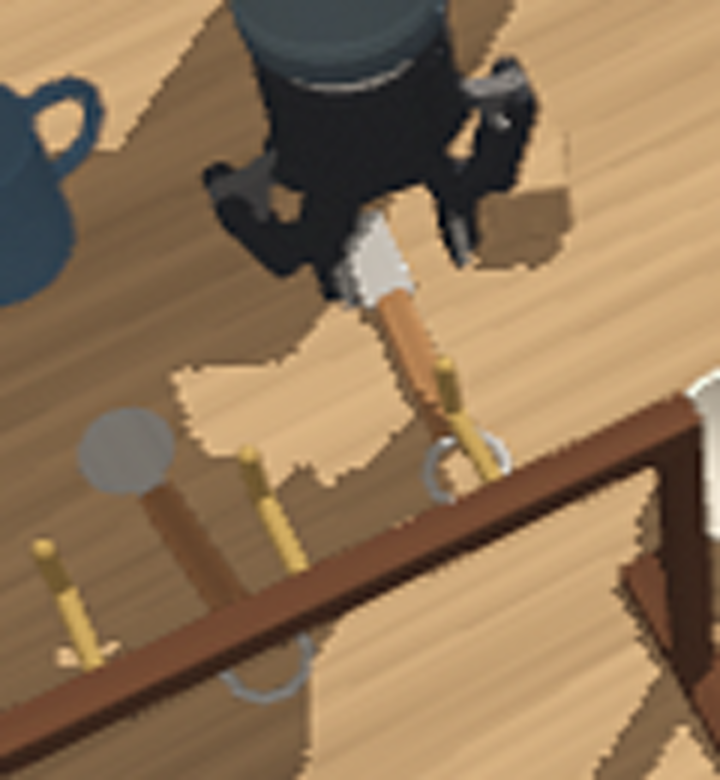

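Call:
move_arm(rows="0 0.15 4 0 0 0 0.5; 0 0 3 0 0 0 0.5; 0 0 1 0 0 0 0.5; 0 0 0.4 0 0 0 0.5; 0 0 0 0 0 0 0; 0 0 0 0 0 0 0; 0 0 0 0 0 0 0; 0 0 0 0 0 0 0; 0 0 0 0 0 0 0; 0 0 0 0 0 0 0")

```text
time_s: 31.65
eef_pos: [0.4598, -0.1011, 0.0783]
eef_rot: [0.001, -0.667, 0.745, -0.002]
wrist_force: [-0.2, 1.5, 7.4]
opening: 0.163
```

Call:
move_arm(rows="0 0 -2 0 0 0 0; 0 0 -4 0 0 0 0; 0 0 -4 0 0 0 0; 0 0 -4 0 0 0 0; 0 0 -4 0 0 0 0; 0 0 -4 0 0 0 0; 0 0 -2.5 0 0 0 0; 0 0 0 0 0 0 0; 0 0 0 0 0 0 0; 0 0 0 0 0 0 0")

```text
time_s: 32.65
eef_pos: [0.4578, -0.1002, 0.3201]
eef_rot: [-0.0, -0.667, 0.745, 0.001]
wrist_force: [-0.0, -0.2, -0.9]
opening: 0.162
```

```bash
python3 - <<'E'
from h import *
s=cam('scene');t=cam('top')
crop(s,(180,130,320,300),4.5,'pics/s17.png');crop(t,(340,130,440,250),6,'pics/t17.png')
print(pose()[0])
L=.0575
import math
show((.587-.0575*math.cos(math.radians(-2)),-.129-.0575*math.sin(math.radians(-2)),.318),-92)
E
```

```text
[ 0.45786521 -0.10023433  0.31988028]
shift cm [ 1.86 -7.42  0.17] rot deg [ 0.16  0.07 -4.37]
```

View pics/s17.png

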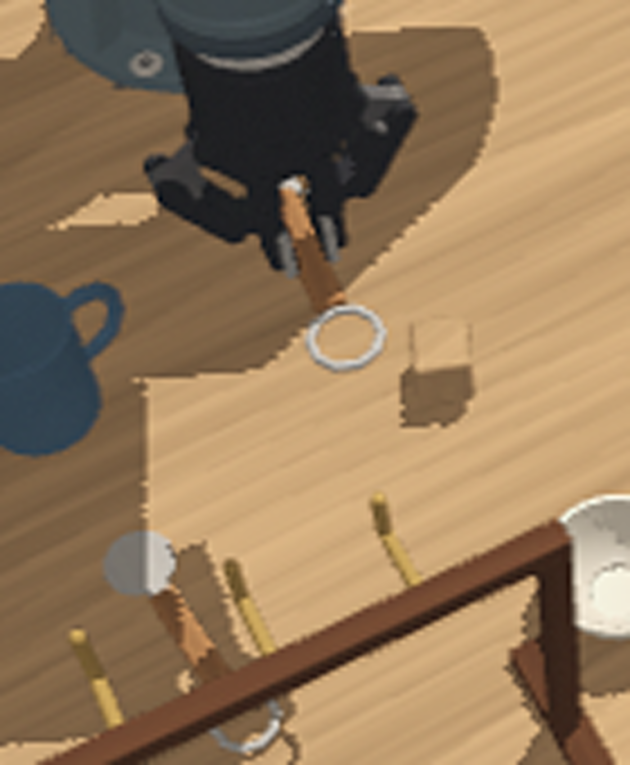

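View pics/t17.png

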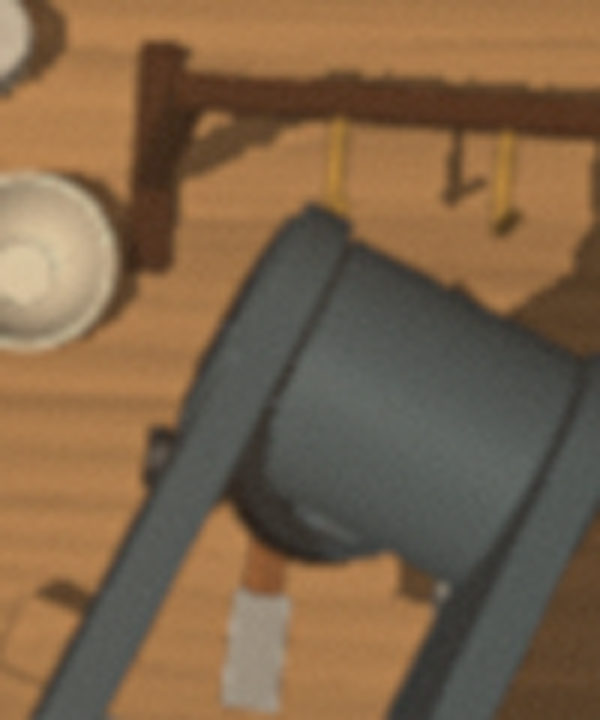

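```bash
python3 - <<'E'
from h import *
s=cam('scene')
u=(180+346/4.5,130+337/4.5); p=pose()[0]
for z in (.24,.25,.26): print(z,unp(s,u,z)-p)
print("blade end",unp(cam('top'),(340+250/6,130+710/6),.25)-p)
E
```

```text
0.24 [[ 0.04941048 -0.00312911 -0.08002556]]
0.25 [[ 0.05625705 -0.00527825 -0.07002556]]
0.26 [[ 0.06310362 -0.0074274  -0.06002556]]
blade end [[-0.08961059  0.00816377 -0.07002556]]
```

Call:
move_arm(rows="0 0 -0.3 0 0 0 0; 0.45 -1.85 0 0 0 0 0; 0.45 -1.85 0 0 0 0 0; 0.45 -1.85 0 0 0 0 0; 0.5 -1.87 0 0 0 -4.4 0; 0 0 0 0 0 0 0; 0 0 0 0 0 0 0; 0 0 0 0 0 0 0")

```text
time_s: 33.65
eef_pos: [0.5296, -0.1268, 0.3242]
eef_rot: [-0.0, -0.694, 0.719, 0.0]
wrist_force: [-0.3, 0.1, -1.1]
opening: 0.16
```

```bash
python3 - <<'E'
from h import *
s=cam('scene');t=cam('top')
crop(s,(190,170,310,300),6,'pics/s18.png');crop(t,(370,130,440,200),8,'pics/t18.png')
print(pose()[0])
import math
show((.587-.0575*math.cos(math.radians(-2)),-.129-.0575*math.sin(math.radians(-2)),.318),-92)
E
```

```text
[ 0.52968585 -0.12685907  0.32449951]
shift cm [0.01 0.01 0.65] rot deg [0.01 0.01 0.  ]
```

View pics/s18.png

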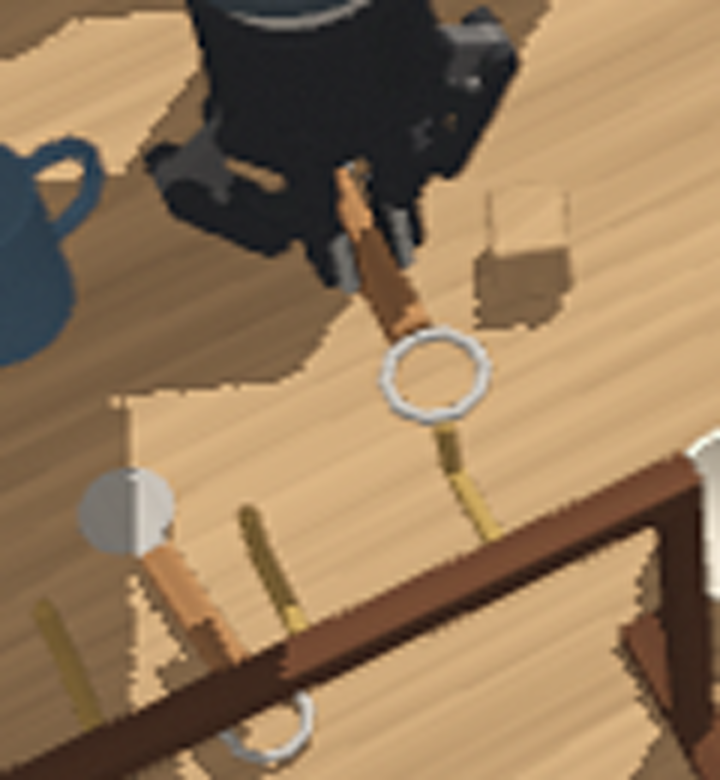

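View pics/t18.png

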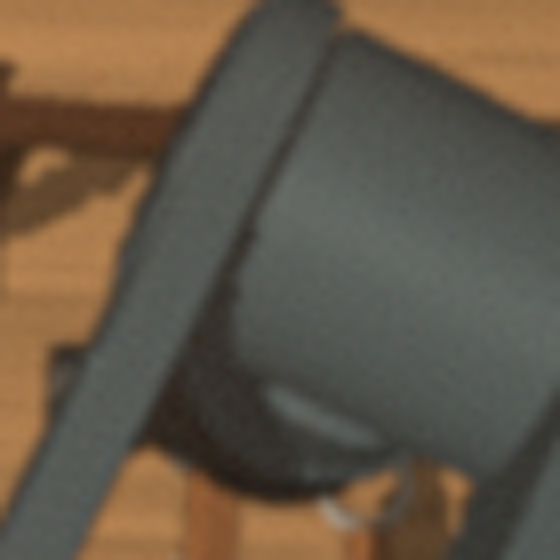

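```bash
python3 - <<'E'
from h import *
s=cam('scene')
f=lambda p:(proj(s,p)[0]-(190,170))*6
for z in (.254,.245,.229,.2): print(z,f([.587,-.129,z]))
print(f([.577,-.129,.229]),f([.587,-.119,.229]))
u=(190+436/6,170+375/6)
print(unp(s,u,.2535))
print("pin",unp(s,(190+446/6,170+418/6),.229))
E
```

```text
0.254 [434.1855212  377.15176723]
0.245 [436.93274769 390.4599169 ]
0.229 [441.71445225 413.62351117]
0.2 [450.06241805 454.06283367]
[428.90466106 393.09220883] [466.5641536  400.93564271]
[[ 0.58625173 -0.12796255  0.2535    ]]
pin [[ 0.58940954 -0.12852744  0.229     ]]
```

Call:
move_arm(rows="0 -0.1 1 0 0 0 0; 0 0 1 0 0 0 0; 0 0 1 0 0 0 0; 0 0 0 0 0 0 0; 0 0 0 0 0 0 0")

```text
time_s: 34.3
eef_pos: [0.531, -0.1271, 0.2938]
eef_rot: [-0.0, -0.695, 0.719, 0.001]
wrist_force: [0.7, 0.7, -0.5]
opening: 0.166
```

```bash
python3 - <<'E'
from h import *
s=cam('scene')
crop(s,(190,170,310,300),6,'pics/s19.png')
E
```

```text
(no output)
```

View pics/s19.png

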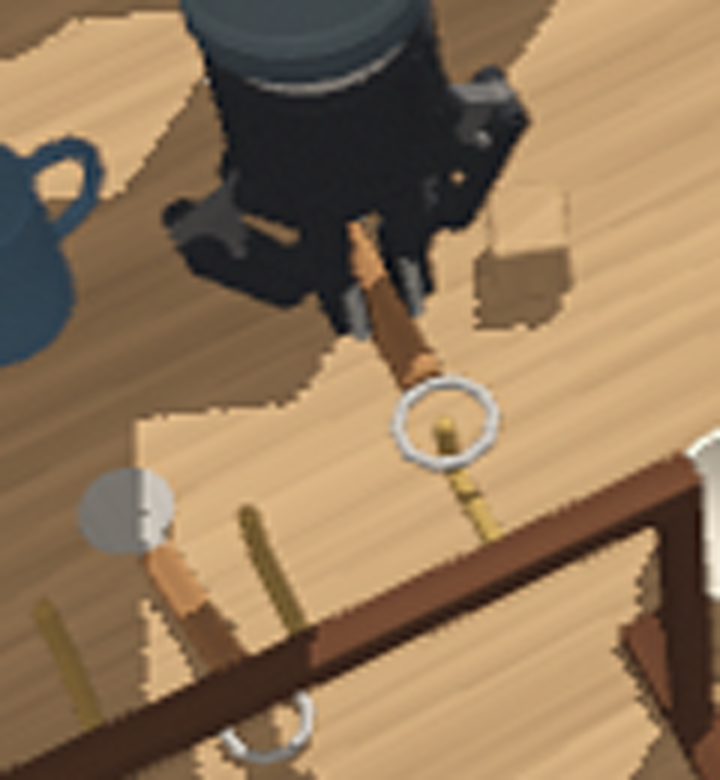

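Pin tip (446,424) lies well inside the loop, which is centred at (446,423). Lowering on.

Call:
move_arm(rows="0 0 0.8 0 0 0 0; 0 0 0.6 0 0 0 0; 0 0 0.3 0 0 0 0; 0 0 0 0 0 0 0; 0 0 0 0 0 0 0")

```text
time_s: 34.85
eef_pos: [0.5313, -0.1272, 0.2774]
eef_rot: [-0.0, -0.695, 0.719, 0.0]
wrist_force: [0.7, -0.1, -0.5]
opening: 0.16
```

Call:
move_arm(rows="0 0 0 0 0 0 0.5; 0 0 0 0 0 0 0.5; 0 0 0 0 0 0 0.5; 0 0 0 0 0 0 0.5; 0 0 0 0 0 0 0.5; 0 0 0 0 0 0 0.5; 0 0 -2 0 0 0 0.5; 0 0 -4 0 0 0 0.5; 0 4 -2 0 0 0 0.5; 0 4 0 0 0 0 0.5; 0 4 0 0 0 0 0.5; 0 0 0 0 0 0 0.5")

```text
time_s: 36.05
eef_pos: [0.4081, -0.1223, 0.3572]
eef_rot: [-0.0, -0.695, 0.719, 0.0]
wrist_force: [0.8, 0.0, -0.5]
opening: 0.501
```

```bash
python3 - <<'E'
from h import *
s=cam('scene');t=cam('top')
print(pose()[0])
crop(s,(190,200,310,310),6,'pics/s20.png');crop(t,(350,120,470,250),6,'pics/t20.png')
E
```

```text
[ 0.41112318 -0.12321696  0.35803081]
```

View pics/s20.png

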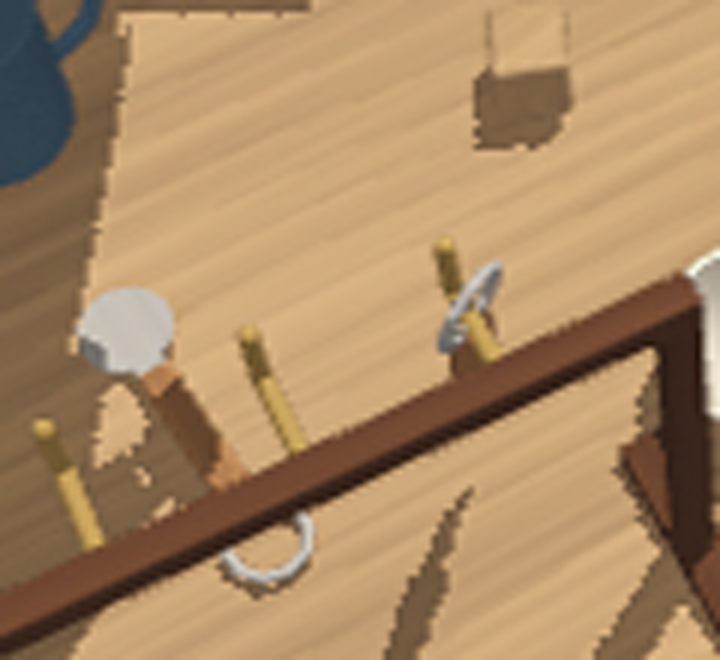

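View pics/t20.png

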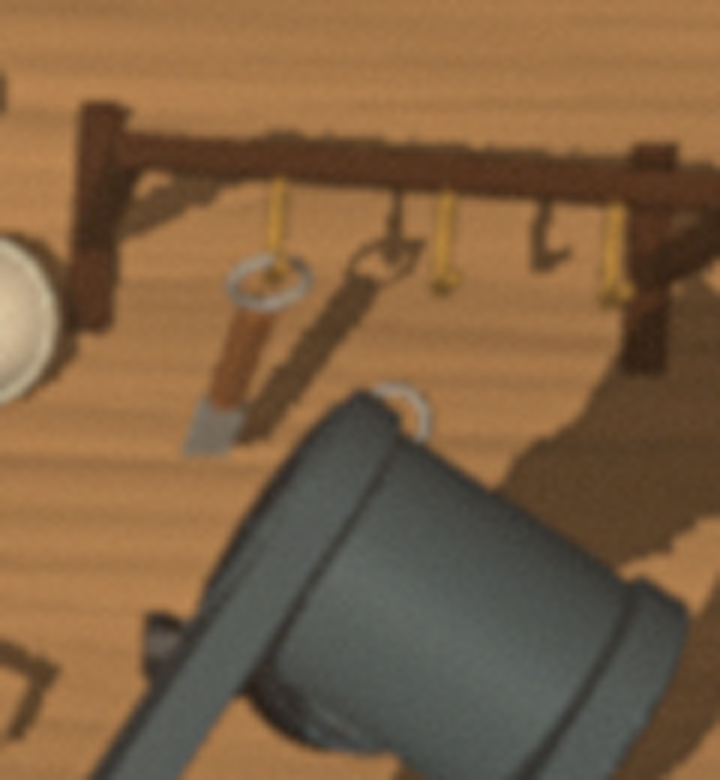

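```bash
python3 - <<'E'
from h import *
t=cam('top')
crop(t,(350,120,470,250),6,'pics/t21.png')
show((.495,-.2252,.2),-84.8)
E
```

```text
shift cm [ 9.88 -8.65 15.82] rot deg [-0.09 -0.05 -7.19]
```

View pics/t21.png

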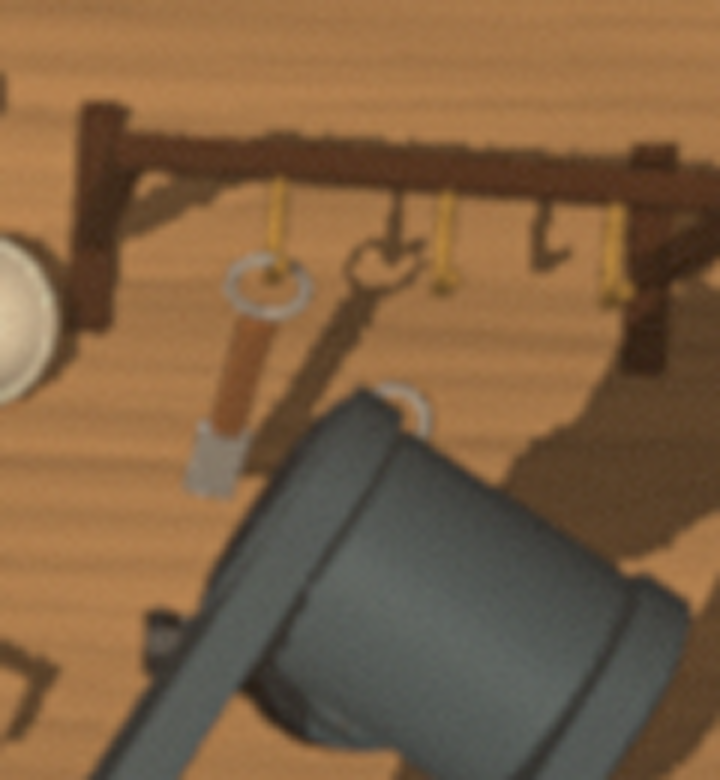

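Call:
move_arm(rows="3.3 -2.88 0 0 0 0 0.5; 3.3 -2.88 0 0 0 0 0.5; 3.28 -2.89 0 0 0 -7.2 0.5; 0 0 4 0 0 0 0.5; 0 0 4 0 0 0 0.5; 0 0 4 0 0 0 0.5; 0 0 4 0 0 0 0.5; 0 0 4 0 0 0 0.5; 0 0 0 0 0 0 0.5; 0 0 0 0 0 0 0.5; 0 0 0 0 0 0 0.5")

```text
time_s: 37.3
eef_pos: [0.4961, -0.2258, 0.1597]
eef_rot: [-0.0, 0.739, -0.674, 0.002]
wrist_force: [0.3, -0.8, -0.7]
opening: 0.503
```

```bash
python3 - <<'E'
from h import *
s=cam('scene');t=cam('top')
print(pose()[0])
crop(s,(180,200,310,320),6,'pics/s22.png')
show((.495,-.2252,.0775),-84.8)
E
```

```text
[ 0.49590572 -0.22576803  0.1600172 ]
shift cm [-0.09  0.11  8.25] rot deg [-0.2  -0.18  0.04]
```

View pics/s22.png

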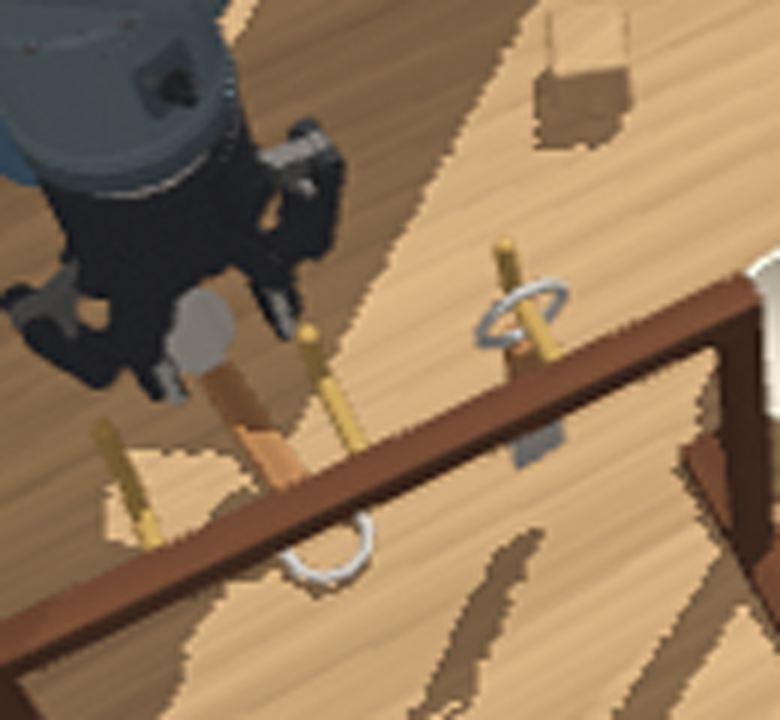

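Call:
move_arm(rows="-0.05 0.1 4 0 0 0 0.5; 0 0 3 0 0 0 0.5; 0 0 0.8 0 0 0 0.5; 0 0 0.4 0 0 0 0.5; 0 0 0 0 0 0 0; 0 0 0 0 0 0 0; 0 0 0 0 0 0 0; 0 0 0 0 0 0 0; 0 0 0 0 0 0 0; 0 0 0 0 0 0 0")

```text
time_s: 38.4
eef_pos: [0.4945, -0.2253, 0.0775]
eef_rot: [-0.0, 0.739, -0.674, 0.002]
wrist_force: [-0.5, 0.3, 6.6]
opening: 0.163
```

Call:
move_arm(rows="0 0 -2 0 0 0 0; 0 0 -3 0 0 0 0; 0 0 -4 0 0 0 0; 0 2 -3 0 0 0 0; 0 2 -3 0 0 0 0; 0 0 -4 0 0 0 0; 0 0 -4 0 0 0 0; 0 0 -2 0 0 0 0; 0 0 0 0 0 0 0; 0 0 0 0 0 0 0")

```text
time_s: 39.4
eef_pos: [0.4533, -0.2279, 0.3254]
eef_rot: [-0.0, 0.739, -0.674, 0.0]
wrist_force: [-0.4, -0.3, -1.7]
opening: 0.165
```

```bash
python3 - <<'E'
from h import *
s=cam('scene');t=cam('top'); p=pose()[0]
print(p)
crop(s,(160,150,310,300),5,'pics/s23.png'); crop(t,(360,120,480,250),5,'pics/t23.png')
import math
a=math.radians(-2)
show((.5835-.0575*math.cos(a),-.278-.0575*math.sin(a),.324),-92)
E
```

```text
[ 0.4528303  -0.22747201  0.32367973]
shift cm [ 5.5  -6.85 -0.06] rot deg [0.12 0.11 7.23]
```

View pics/s23.png

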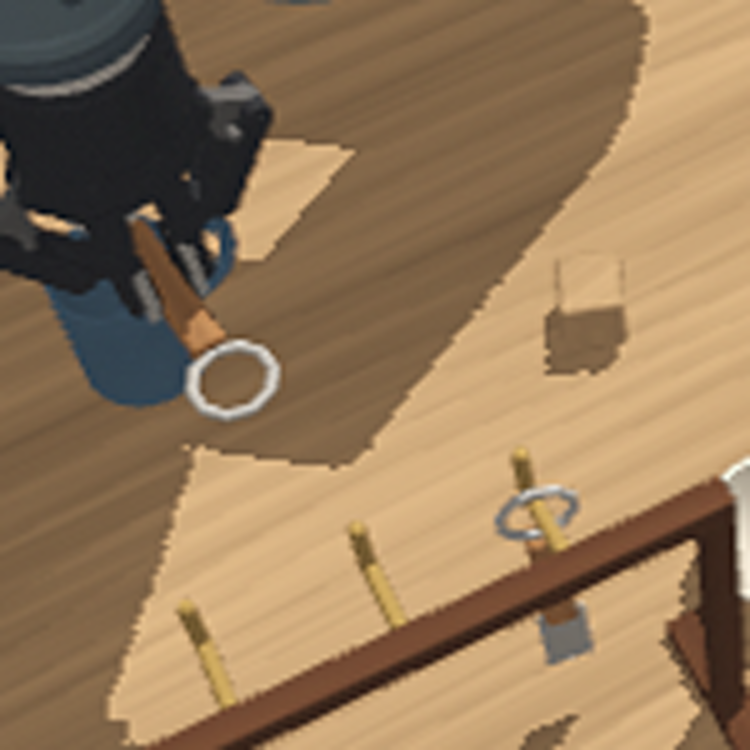

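View pics/t23.png

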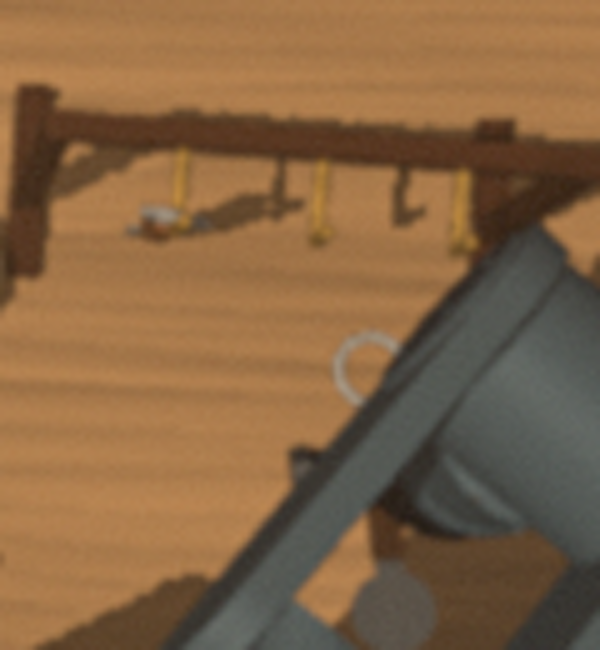

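```bash
python3 - <<'E'
from h import *
s=cam('scene');t=cam('top'); p=pose()[0]
u=(160+233/5,150+380/5)
for z in (.245,.253): print(unp(s,u,z)-p)
print("pin0 scene",unp(s,(160+187/5,150+604/5),.229),"top",unp(t,(360+461/5,120+245/5),.229))
print("pin1 scene",unp(s,(160+357/5,150+524/5),.229),"top",unp(t,(360+318/5,120+236/5),.229))
E
```

```text
[[ 0.05052787  0.00615743 -0.07862361]]
[[ 0.05607723  0.00558115 -0.07062361]]
pin0 scene [[ 0.58289869 -0.27911114  0.229     ]] top [[ 0.58009644 -0.2758562   0.229     ]]
pin1 scene [[ 0.58573369 -0.20412141  0.229     ]] top [[ 0.58284028 -0.20127173  0.229     ]]
```

Call:
move_arm(rows="1.4 -1.7 0 0 0 0 0; 1.4 -1.7 0 0 0 0 0; 1.4 -1.7 0 0 0 0 0; 1.3 -1.75 0 0 0 7.2 0; 0 0 0 0 0 0 0; 0 0 0 0 0 0 0; 0 0 1 0 0 0 0; 0 0 1 0 0 0 0; 0 0 0 0 0 0 0; 0 0 0 0 0 0 0")

```text
time_s: 40.6
eef_pos: [0.5262, -0.2762, 0.3049]
eef_rot: [-0.0, -0.695, 0.719, 0.001]
wrist_force: [0.1, -0.3, -1.6]
opening: 0.16
```

```bash
python3 - <<'E'
from h import *
s=cam('scene'); p=pose()[0]
print(p)
crop(s,(170,180,290,300),6,'pics/s24.png')
f=lambda p:(proj(s,p)[0]-(170,180))*6
print(f([.582,-.278,.233]),f([.582,-.278,.229]))
E
```

```text
[ 0.52655892 -0.27640266  0.30545129]
[163.79958133 535.87806072] [166.427819  541.2161756]
```

View pics/s24.png

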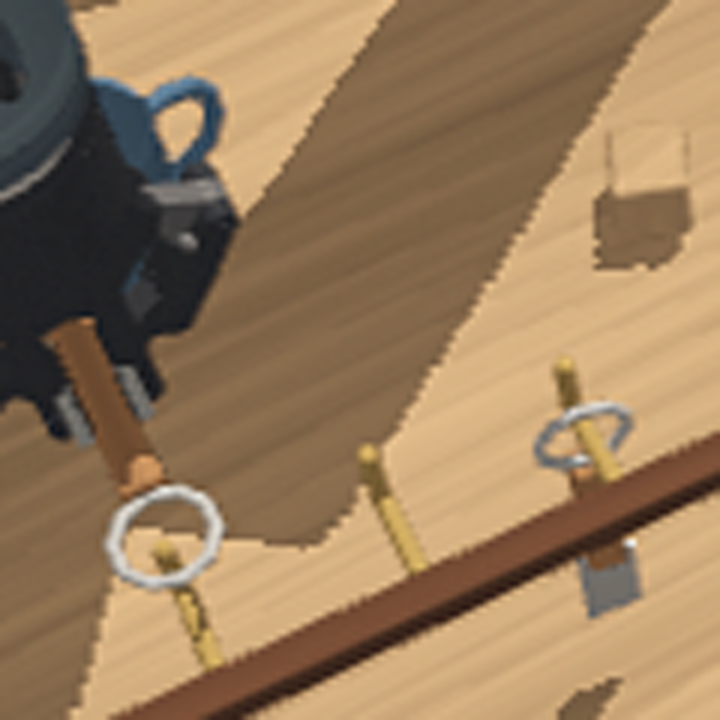

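Call:
move_arm(rows="0 -0.1 0.8 0 0 0 0; 0 0 0.8 0 0 0 0; 0 0 0.8 0 0 0 0; 0 0 0.4 0 0 0 0; 0 0 0 0 0 0 0; 0 0 0 0 0 0 0")

```text
time_s: 41.25
eef_pos: [0.5278, -0.2766, 0.2774]
eef_rot: [-0.0, -0.695, 0.719, 0.0]
wrist_force: [0.1, 0.2, -1.0]
opening: 0.167
```

```bash
python3 - <<'E'
from h import *
s=cam('scene'); crop(s,(170,180,290,300),6,'pics/s25.png')
E
```

```text
(no output)
```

View pics/s25.png

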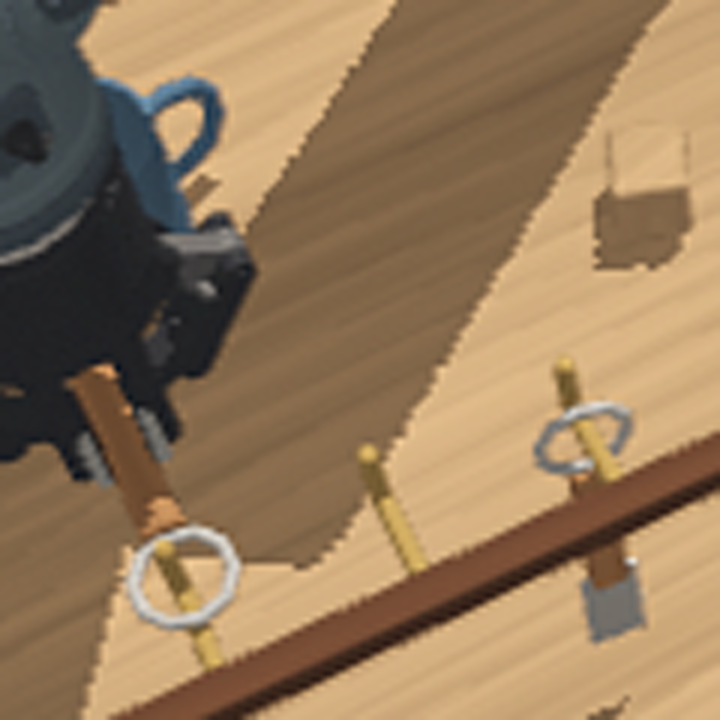

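Call:
move_arm(rows="0 0 0 0 0 0 0.5; 0 0 0 0 0 0 0.5; 0 0 0 0 0 0 0.5; 0 0 0 0 0 0 0.5; 0 0 0 0 0 0 0.5; 0 0 0 0 0 0 0.5; 0 0 -2 0 0 0 0.5; 0 0 -4 0 0 0 0.5; 0 4 -2 0 0 0 0.5; 0 4 0 0 0 0 0.5; 0 4 0 0 0 0 0.5; 0 4 0 0 0 0 0.5; 0 0 0 0 0 0 0.5; 0 0 0 0 0 0 0.5; 0 0 0 0 0 0 0.5; 0 0 0 0 0 0 0.5; 0 0 0 0 0 0 0.5; 0 0 0 0 0 0 0.5; 0 0 0 0 0 0 0.5; 0 0 0 0 0 0 0.5")

```text
time_s: 43.3
eef_pos: [0.368, -0.2711, 0.3573]
eef_rot: [-0.0, -0.695, 0.719, 0.0]
wrist_force: [0.6, 0.7, 0.2]
opening: 0.5
```

Call:
move_arm(rows="3 0 0 0 0 0 0.5; 3 0 0 0 0 0 0.5; 3 0 0 0 0 0 0.5; 3 0 0 0 0 0 0.5; 3 0 0 0 0 0 0.5; 3 0 0 0 0 0 0.5; 3 0 0 0 0 0 0.5; 0 0 0 0 0 0 0.5; 0 0 0 0 0 0 0.5; 0 0 0 0 0 0 0.5; 0 0 0 0 0 0 0.5; 0 0 0 0 0 0 0.5; 0 0 0 0 0 0 0.5; 0 0 0 0 0 0 0.5; 0 0 0 0 0 0 0.5; 0 0 0 0 0 0 0.5; 0 0 0 0 0 0 0.5; 0 0 0 0 0 0 0.5; 0 0 0 0 0 0 0.5; 0 0 0 0 0 0 0.5")

```text
time_s: 45.3
eef_pos: [0.3606, -0.481, 0.3574]
eef_rot: [0.0, -0.695, 0.719, 0.0]
wrist_force: [0.1, 0.1, -0.6]
opening: 0.5
```

```bash
python3 - <<'E'
from h import *
s=cam('scene'); t=cam('top'); cv2.imwrite('pics/t26.png',t['color']);cv2.imwrite('pics/s26.png',s['color'])
crop(s,(160,210,320,370),4.5,'pics/s26z.png')
crop(t,(260,110,490,260),3.4,'pics/t26z.png')
E
```

```text
(no output)
```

View pics/s26z.png

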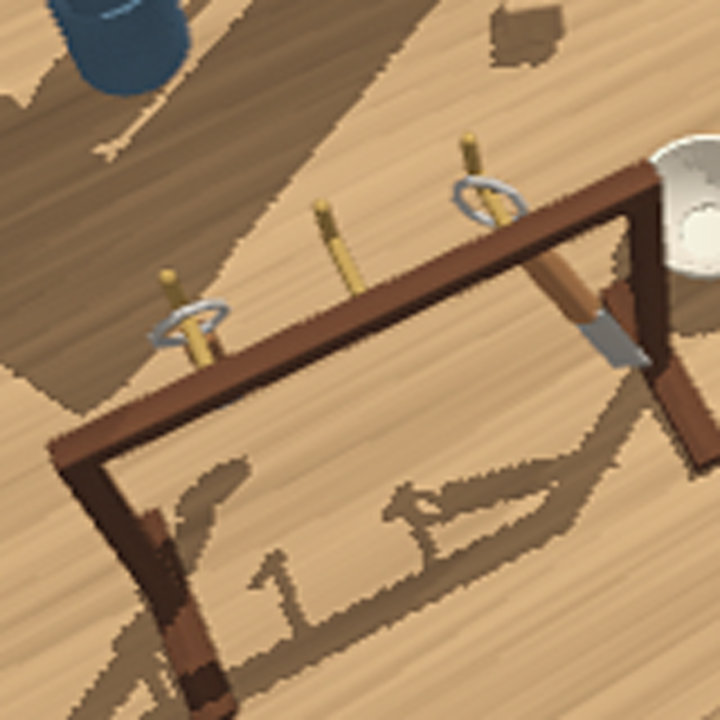

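View pics/t26z.png

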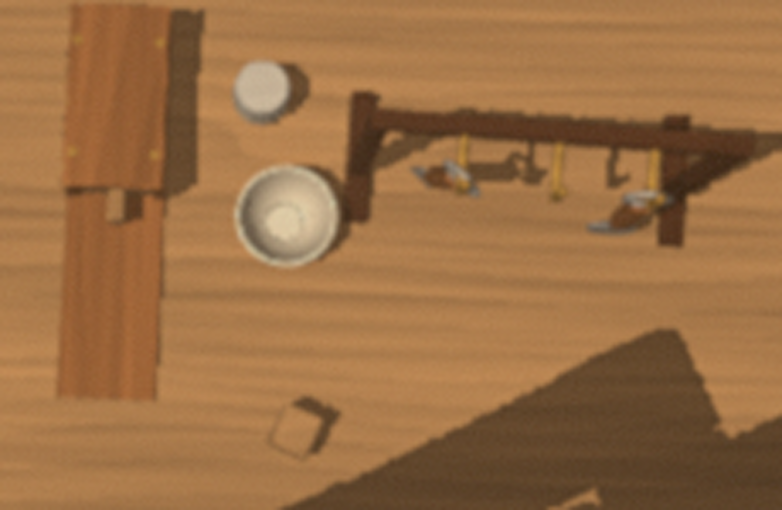

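View pics/s26.png

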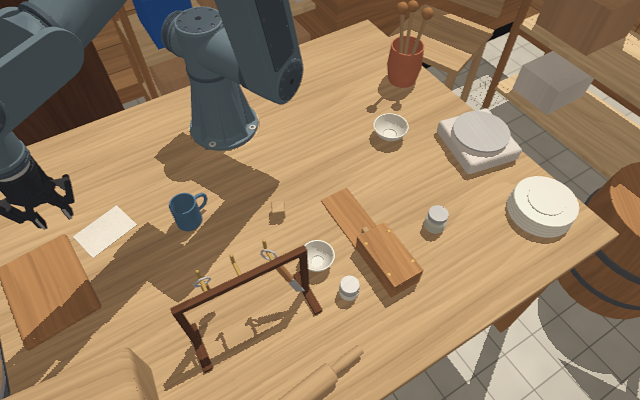

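View pics/t26.png

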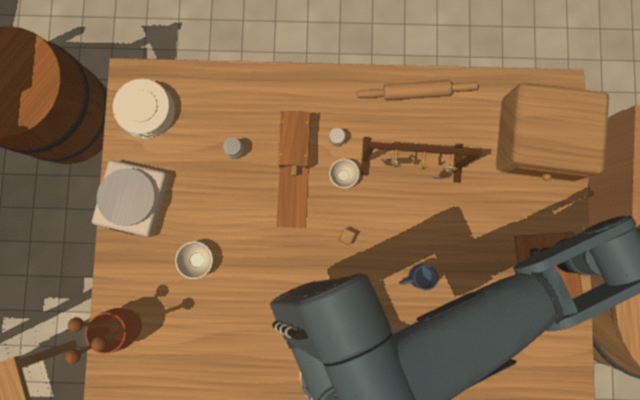

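Call:
move_arm(rows="0 0 0 0 0 0 0.5; 0 0 0 0 0 0 0.5; 0 0 0 0 0 0 0.5; 0 0 0 0 0 0 0.5; 0 0 0 0 0 0 0.5; 0 0 0 0 0 0 0.5; 0 0 0 0 0 0 0.5; 0 0 0 0 0 0 0.5; 0 0 0 0 0 0 0.5; 0 0 0 0 0 0 0.5; 0 0 0 0 0 0 0.5; 0 0 0 0 0 0 0.5; 0 0 0 0 0 0 0.5; 0 0 0 0 0 0 0.5; 0 0 0 0 0 0 0.5; 0 0 0 0 0 0 0.5; 0 0 0 0 0 0 0.5; 0 0 0 0 0 0 0.5; 0 0 0 0 0 0 0.5; 0 0 0 0 0 0 0.5")

```text
time_s: 47.4
eef_pos: [0.3606, -0.481, 0.3574]
eef_rot: [0.0, -0.695, 0.719, 0.0]
wrist_force: [0.4, 0.3, -0.2]
opening: 0.5
```

Call:
move_arm(rows="0 0 0 0 0 0 0.5; 0 0 0 0 0 0 0.5; 0 0 0 0 0 0 0.5; 0 0 0 0 0 0 0.5; 0 0 0 0 0 0 0.5; 0 0 0 0 0 0 0.5; 0 0 0 0 0 0 0.5; 0 0 0 0 0 0 0.5; 0 0 0 0 0 0 0.5; 0 0 0 0 0 0 0.5; 0 0 0 0 0 0 0.5; 0 0 0 0 0 0 0.5; 0 0 0 0 0 0 0.5; 0 0 0 0 0 0 0.5; 0 0 0 0 0 0 0.5; 0 0 0 0 0 0 0.5; 0 0 0 0 0 0 0.5; 0 0 0 0 0 0 0.5; 0 0 0 0 0 0 0.5; 0 0 0 0 0 0 0.5")

```text
time_s: 49.4
eef_pos: [0.3606, -0.481, 0.3575]
eef_rot: [-0.0, -0.695, 0.719, 0.0]
wrist_force: [-0.1, 0.5, -0.2]
opening: 0.503
```

Call:
move_arm(rows="0 0 0 0 0 0 0.5; 0 0 0 0 0 0 0.5; 0 0 0 0 0 0 0.5; 0 0 0 0 0 0 0.5; 0 0 0 0 0 0 0.5; 0 0 0 0 0 0 0.5; 0 0 0 0 0 0 0.5; 0 0 0 0 0 0 0.5; 0 0 0 0 0 0 0.5; 0 0 0 0 0 0 0.5; 0 0 0 0 0 0 0.5; 0 0 0 0 0 0 0.5; 0 0 0 0 0 0 0.5; 0 0 0 0 0 0 0.5; 0 0 0 0 0 0 0.5; 0 0 0 0 0 0 0.5; 0 0 0 0 0 0 0.5; 0 0 0 0 0 0 0.5; 0 0 0 0 0 0 0.5; 0 0 0 0 0 0 0.5")

```text
time_s: 51.4
eef_pos: [0.3606, -0.481, 0.3575]
eef_rot: [-0.0, -0.695, 0.719, -0.0]
wrist_force: [0.5, 0.7, -0.1]
opening: 0.502
```

```bash
python3 - <<'E'
from h import *
import numpy as np
ims=[cam('scene')['color'] for _ in range(2)]
import time
print(ctrl.get_obs()['time_s'])
s=cam('scene'); t=cam('top')
crop(s,(160,210,320,370),4.5,'pics/s27z.png')
crop(t,(270,150,320,190),14,'pics/t27.png'); crop(s,(340,215,400,265),11,'pics/s27.png')
for x in (.58,.585,.59): print(x,(proj(t,[x,.15,.04])[0]-(270,150))*14,(proj(s,[x,.15,.04])[0]-(340,215))*11)
for y in (.106,.194): print("mouth",(proj(t,[.6108,y,.063])[0]-(270,150))*14,(proj(s,[.6108,y,.063])[0]-(340,215))*11)
E
```

```text
51.5
0.58 [323.61204641 364.66284759] [248.8633107  117.16948308]
0.585 [324.39407544 341.57197859] [260.62357711 132.03601652]
0.59 [325.17552283 318.49828354] [272.4334671  146.96528074]
mouth [530.97786037 208.90906317] [176.21343235 243.64054234]
mouth [114.53653294 197.78377933] [480.92875609  76.83875819]
```

View pics/s27z.png

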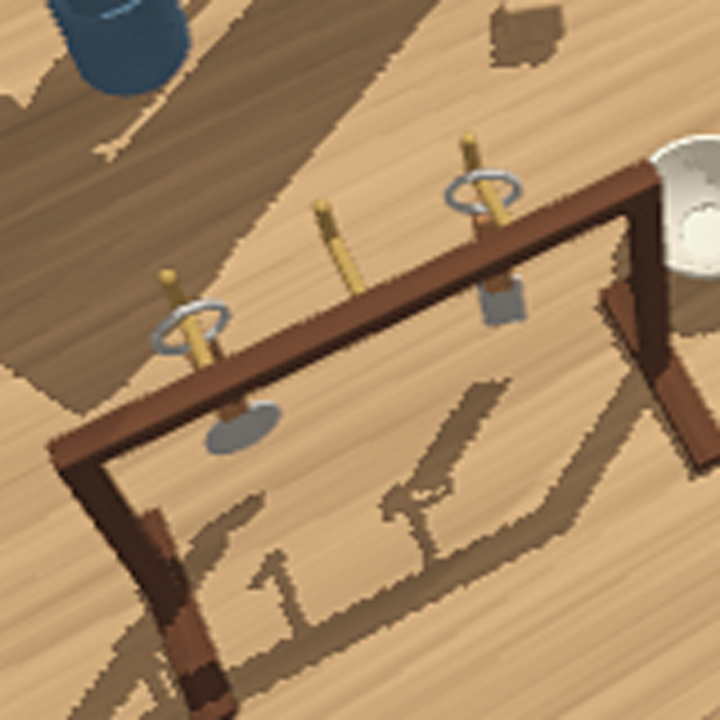

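View pics/t27.png

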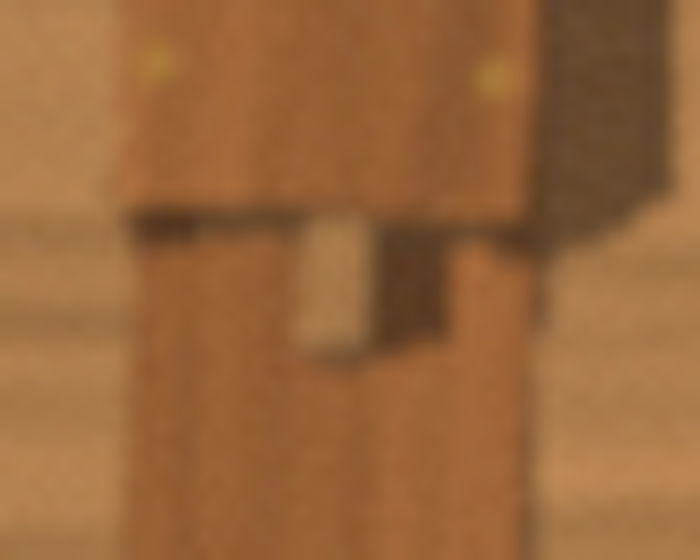

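View pics/s27.png

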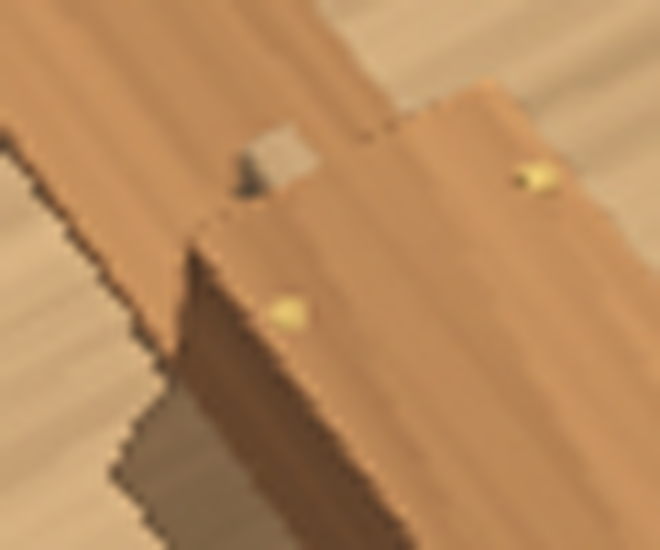

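Call:
move_arm(rows="0 0 0 0 0 0 0.5; 0 0 0 0 0 0 0.5; 0 0 0 0 0 0 0.5; 0 0 0 0 0 0 0.5; 0 0 0 0 0 0 0.5; 0 0 0 0 0 0 0.5; 0 0 0 0 0 0 0.5; 0 0 0 0 0 0 0.5; 0 0 0 0 0 0 0.5; 0 0 0 0 0 0 0.5; 0 0 0 0 0 0 0.5; 0 0 0 0 0 0 0.5; 0 0 0 0 0 0 0.5; 0 0 0 0 0 0 0.5; 0 0 0 0 0 0 0.5; 0 0 0 0 0 0 0.5; 0 0 0 0 0 0 0.5; 0 0 0 0 0 0 0.5; 0 0 0 0 0 0 0.5; 0 0 0 0 0 0 0.5")

```text
time_s: 53.6
eef_pos: [0.3606, -0.481, 0.3574]
eef_rot: [-0.0, -0.695, 0.719, 0.0]
wrist_force: [-0.7, 0.4, -0.2]
opening: 0.497
```

Call:
move_arm(rows="0 0 0 0 0 0 0.5; 0 0 0 0 0 0 0.5; 0 0 0 0 0 0 0.5; 0 0 0 0 0 0 0.5; 0 0 0 0 0 0 0.5; 0 0 0 0 0 0 0.5; 0 0 0 0 0 0 0.5; 0 0 0 0 0 0 0.5; 0 0 0 0 0 0 0.5; 0 0 0 0 0 0 0.5; 0 0 0 0 0 0 0.5; 0 0 0 0 0 0 0.5; 0 0 0 0 0 0 0.5; 0 0 0 0 0 0 0.5; 0 0 0 0 0 0 0.5; 0 0 0 0 0 0 0.5; 0 0 0 0 0 0 0.5; 0 0 0 0 0 0 0.5; 0 0 0 0 0 0 0.5; 0 0 0 0 0 0 0.5")

```text
time_s: 55.6
eef_pos: [0.3606, -0.481, 0.3575]
eef_rot: [-0.0, -0.695, 0.719, -0.0]
wrist_force: [-0.2, -0.4, 0.3]
opening: 0.501
```

```bash
python3 - <<'E'
from h import *
a=cam('scene')['color'][210:370,160:320].astype(int)
for i in range(5): b=cam('scene')
d=np.abs(b['color'][210:370,160:320].astype(int)-a).max(2); print((d>40).sum())
crop(b,(160,210,320,370),4.5,'pics/s28z.png')
for q in ("stamp_a","scraper"):
  for c in ("scene","top"):
    if c=="top": cam("top")
    print(q,c,[(np.round(x['bbox']).tolist(),x['confidence']) for x in ctrl.look_for(c,q)])
E
```

```text
0
stamp_a scene [([425.0, 203.0, 446.0, 235.0], 0.3)]
stamp_a top [([396.0, 266.0, 438.0, 292.0], 0.37)]
scraper scene []
scraper top []
```

View pics/s28z.png

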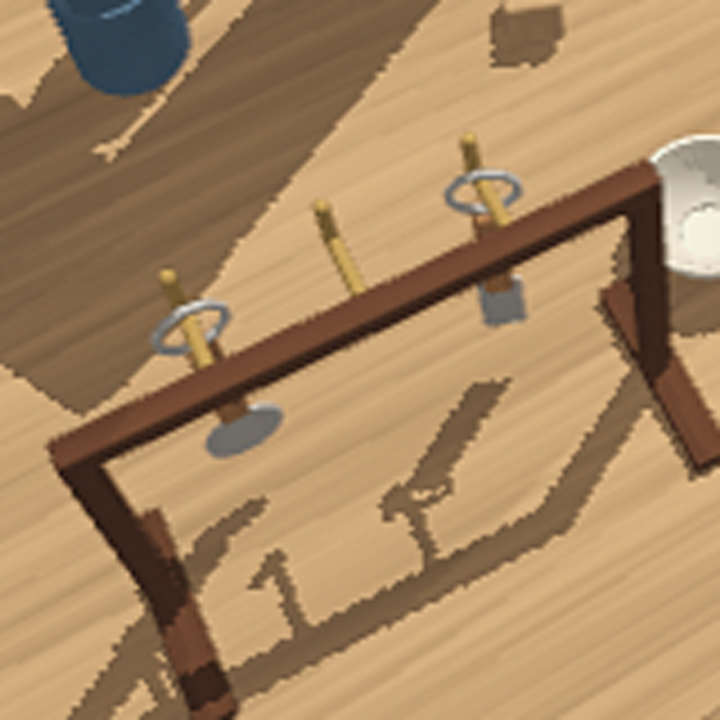

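Both tools hang still, and neither network finds another stamp (the two low-confidence hits are the jar and the mug). Handing in.

```bash
python3 -c "
from bench import ctrl
print(ctrl.hand_in())"
```

```text
the job is handed in; nothing more can be done
None
```

The job is done and handed in at about 56 s. I slid the tray right out, put the only stamp I found into it, turned it end for end and pushed it home until it met the back wall. The palette now hangs on the +y hook and the turner on the -y hook; I saw no scraper or second stamp.

**Last checks:**
- **Tray:** the tab stands about 27 mm out of the mouth, which puts the tray's origin about 78 mm inside. An earlier picture, partly hidden by the arm, suggested 75 to 76 mm. I pushed again, and the tray held firm at about 31 N.
- **Stamp:** I last saw it in the tray as the tray went in. It can't be seen now that the tray is closed.
- **Tools:** both hang still, with no visible change between pictures a quarter of a second apart.
- **Other things:** the bowls, jar, mug, tin and salt block appear in the same places in the pictures as at the start. A last search for stamps returned only two low-confidence hits, which were the jar and the mug.

No check was left failing.

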